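Fetch the spice caddy from behind its bifold door

TASK

Pull the bifold door of the worktop bay by its handle until both panels are folded well aside, slide the spice caddy forward until the stud stands in the wide end of the keyhole slot in its sole, and lift it free. Set the caddy down gently on the cork mat, upright, centred and lying lengthwise along it with both jars still standing in it, and let go; then fold the bifold door fully shut again. Leave the lemon, scissors and teaspoon where they are.

Things in the scene. Friction and masses are not known exactly. Their poses are not given: they have to be found in the camera images.
- bay: Open-topped wooden box fixed on the worktop, 244 wide (y), 235 deep (x), 130 high; origin on the worktop under the middle of the door line. x points from the open front to the back, y to its left, z up. Floor 10 thick, reaching 30 in front of the door line; inner sides at y = +-110, inner back at x = 193.
- bay_stud (a point): Foot of the headed steel stud that stands up from the bay's floor, 45 behind the door line and 50 right of the bay's middle; the point is on the floor surface, 10 above the worktop. Axes are the bay's. Neck 10 diameter, 8.5 high; head 26 diameter, its top 13.5 above the floor.
- door_hinge (a point): Hinge line of the first panel at the bay's left jamb, 130 above the worktop; bay's axes (x back, y left). The white door has two panels 110 wide, 12 thick, top 128 above the worktop. Closed, they lie in line from here along -y. Pulled, the middle hinge comes out (-x) and both fold together towards this jamb; the second panel's far edge runs in the floor track on the door line.
- door_handle (a point): Grip point on the upright round steel bar handle (12 diameter, 62 long) on the front of the second panel, 14 below the bar's top, 108 above the worktop; 41 in front of the panel's mid-plane (29 gap), 55 from the middle hinge and 55 from the far edge. Its frame turns with the panel: -x is its front, y lies along it. Grip from above, a finger on either side along y.
- door (a joint): Angle of the first panel to the door line, rad: 0 shut, up to 1.4 fully folded. The second panel makes the same angle the other way: its frame is the bay's turned by +angle about z (counterclockwise from above). Pulls lightly (under 3 N), stays where left. About 1.3 leaves the caddy ample room.
- caddy_handle (a point): Middle of the round wooden bar handle (18 diameter, 166 long, along x) of the plywood caddy, 150 above its underside, over its centre; z up, x to its rear. Grip the bar at its middle, across y, from above. Caddy 176 long (x), 64 wide, 166 high, about 0.35 kg and two jars of 0.16 kg. At the start it stands in the bay behind the closed door, lengthwise along the bay's x.
- caddy: The same caddy, origin at the centre of its underside. A keyhole slot runs along its slick 6 thick sole: 18 wide from x = -66 to -30, then the wide end, 38 across, from -30 to +22. The stud starts in the narrow part at x about -55, its head holding the sole down. Pull the caddy about 55 to the bay's front: it lifts off with the stud at caddy x of -17 to +6 (a stop is at +6).
- jar_front: Small glass spice jar, 52 diameter, 70 high, loose in the caddy's front pocket; origin at the centre of its underside, z up.
- jar_back: Small glass spice jar, 44 diameter, 78 high, loose in the caddy's rear pocket; origin at the centre of its underside, z up.
- mat_top (a point): Centre of the top of the thin cork mat (210 long in x, 100 wide in y, 6 thick, fixed to the worktop) to the right of the bay, beside the cooker; x and y along its edges.
- lemon: Lemon, 78 x 55 x 56, on the worktop behind the mat. Bystander.
- scissors: Kitchen scissors, 199 long, 9 high, lying flat in front of the bay. Bystander.
- teaspoon: Steel teaspoon, 132 long, 9 high, lying flat in front of the bay at the left. Bystander.

How it is judged (in metres and radians):
On the way, in this order (a step that is already met when the one before it is completed fails the run):
1. the bifold door is folded aside, past 1.1 rad (value of joint door above 1.1 rad), for 0.1 s.
2. the caddy, still down on the bay's floor, has been slid forward so that the stud is in the wide end (x of caddy in the frame of bay_stud between -0.01 and 0.02 m and z of caddy in the frame of bay_stud below 0.006 m).
3. the caddy is lifted free of the stud (z of caddy in the frame of bay_stud above 0.025 m).
4. the caddy stands on the mat, lengthwise, let go (z of caddy in the frame of mat_top below 0.006 m and horizontal distance between caddy and mat_top below 0.03 m and angle between the x axis of caddy and the x axis of mat_top, either way round below 0.25 rad and contact force between caddy and the fingers below 0.1 N), for 0.2 s.
At the end, for the whole second after the job is handed in: The caddy stands still and upright (within 0.1 rad) on the cork mat, its centre within 30 mm of the mat's centre and its length within 0.25 rad of the mat's, both jars standing in their pockets, and the bifold door is shut (first panel's angle under 0.1 rad) (value of joint door below 0.1 rad and horizontal distance between caddy and mat_top below 0.03 m and z of caddy in the frame of mat_top below 0.006 m and angle between the x axis of caddy and the x axis of mat_top, either way round below 0.25 rad and angle between caddy's own z axis and vertical below 0.1 rad and angle between each of jar_front, jar_back's own z axis and vertical below 0.2 rad and distance between each of jar_front, jar_back and caddy below 0.075 m and linear speed of caddy below 0.02 m/s); the robot touches nothing.
It fails at once if the caddy is tipped (angle between caddy's own z axis and vertical above 0.5 rad).
It fails at once if the caddy is dropped or flung (linear speed of caddy above 0.7 m/s).
It fails at once if the lemon is moved (distance of lemon from where it was at the start of the episode above 0.03 m).
It fails at once if the scissors are moved (distance of scissors from where it was at the start of the episode above 0.03 m).
It fails at once if the teaspoon is moved (distance of teaspoon from where it was at the start of the episode above 0.03 m).
It also fails if it takes over 64 s, if anything falls off the work surface, if the arm or the gripper's body presses on something with over 40 N, if the wrist force passes 120 N, or if a joint passes its speed limit or range.

ROBOT

A 6-joint arm with a two-finger parallel gripper is mounted at the origin on a cart in front of the work surface, level with it; the furniture and walls round the work are solid. World frame = base frame: x ahead of the robot, y to its left, z up, the work surface at z = 0. Lengths are in m, angles in degrees, forces in N, time in s.
With the tool pointing down it reaches from about 0.4 to 0.825 m from the base axis. Payload 7 kg.
Tool frame: the origin (TCP) lies on the centre line of the jaws, within the pads' length; the fingertips stand 25 mm ahead of it and the grasp point (between the pads) lies 6 mm ahead of it; x points along the fingers, z is the direction in which the jaws open and shut, and the axes are right-handed (so a half turn about x gives the same grasp; the last joint's range is limited). The gripper opens to 88 mm and grips with 3 to 60 N. Pads are 19 mm wide; open, the fingers measure 130 mm over their backs; the gripper's body (78 mm by 193 mm) begins 47 mm behind the grasp point.
Start: joints at [-49.555, 20.546, 0.682, 0, -70.136, -16.507], TCP at [0.274, -0.617, 0.252] pointing down, gripper open.
Joint ranges: [-176.03, 176.03], [-82.01, 121.73], [-58.28, 71.71], [-173.87, 95.51], [-174.79, -0.11], [-173.66, 173.66]. Speed limits (degrees/s): [136.94, 136.94, 172.46, 180, 180, 180].

INTERFACE

Orientations are given as [roll, pitch, yaw] about the fixed x, y, z axes, in that order (R = Rz(yaw) Ry(pitch) Rx(roll)).
In Python, from plant import ctrl gives the robot as it stands. The module is installed in compiled form; this text tells all that it offers.
- The arm moves only by the tool send_rows, never from a script. Its argument "deltas" is a list of rows, each an object of numbers: "dx", "dy", "dz": the shift along the tool's x, y, z in mm; "ax", "ay", "az": the turn, a rotation vector about the tool's x, y, z in units of 5 degrees (1.0 is 5 degrees); "fingers": the opening, from 0 (shut) to 1 (fully open). A call has 1 to 12 rows; each row shifts and turns the commanded pose from where the row before left it, along the tool's axes as they then stand; what a row does not reach is not made up. A row lasts 1/8 s, in which the tool goes at most 62.5 mm and 10.7 degrees, less where a joint would pass 70% of its speed; a pose out of reach is approached as far as the arm can. A call with a gripper value outside its range is refused whole. The fingers move at their own pace and stop on an object; the grip force is fixed at half the most. Time passes only in rows, so rows that do not move let the fingers close. It gives the time, the measured TCP pose, the force and the opening at its end, in the units of the state.
- ctrl.get_obs(): the state, without advancing time (a new reading comes with each control period).
- ctrl.snapshot(name): name is "scene" or "top" or "wrist"; returns a dict with "image" (384x512x3 uint8, blue, green, red), "fx", "fy", "cx", "cy" (pixels), "k1" (the pictures are not rectified: a ray, as slopes to the right and down, at radius r is drawn at 1 + k1 r^2 times it, then the intrinsics apply), "R" (3x3) and "t" (3): a world point X has camera coordinates R X + t; the wrist camera has in their place "hand_eye" (4x4, takes a point from camera to tool coordinates, whose origin is the TCP and whose axes are the tool frame's). Camera axes: x right, y down, z forward; pixel columns grow to the right and rows downward; lengths in m; the calibration is good to about 2 mm. A picture is of the moment at which its call begins: read the wrist's pose just before it. There is no depth.
- ctrl.close_job(): hands the job in, once; it reports no verdict.
The state is a dict: "clock": time; "joint_pos": joint angles; "qvel": joint speeds; "tau": joint torques, N m; "tool_pos": TCP position; "orientation": TCP orientation; "force": force on the tool from outside, world axes, zero at the start; "moment": the same for the moment, N m; "opening": finger opening in m.
Only numpy, scipy, OpenCV 4.12 (cv2) and the standard library are available. Lean on these libraries where they do the work, as an engineer would, in place of code of your own. Each camera call takes 0.05 s, during which the arm holds its last target.

## Working session

There is one attempt and no reset: what is moved stays moved. The work goes in short steps, Python scripts to look and compute and a tool call to move; the robot and the scene stay as the last step left them, time stands still between calls to the robot, and variables do not carry over. Pictures are saved under pics/ and viewed, and the job is handed in when it is done.

Besides the shell and the picture viewer there is one more tool, called after "Call:" by a JSON object that holds its "method" and its "body", one argument or row to a line. send_rows: Moves the arm, as the interface text tells. Its arguments: {"type":"object","properties":{"deltas":{"type":"array","items":{"type":"object","properties":{"dx":{"type":"number"},"dy":{"type":"number"},"dz":{"type":"number"},"ax":{"type":"number"},"ay":{"type":"number"},"az":{"type":"number"},"fingers":{"type":"number"}}}}},"required":["deltas"]}

```bash
mkdir -p pics; ls; python3 - <<'E'
from plant import ctrl
import cv2,numpy as np
o=ctrl.get_obs();print(o)
for n in("scene","top","wrist"):
    s=ctrl.snapshot(n);cv2.imwrite(f"pics/{n}0.png",s["image"])
    print(n,{k:(np.round(v,4).tolist() if not np.isscalar(v) else v) for k,v in s.items() if k!="image"})
E
```

```text
pics
{'clock': 0.0, 'joint_pos': array([-4.95545187e+01,  2.05923286e+01,  6.32230867e-01, -2.16015425e-02,
       -7.01353370e+01, -1.65080192e+01]), 'qvel': array([ 0.09502791, -0.06498534,  0.10896162,  0.02894645,  0.04458048,
        0.03289015]), 'tau': array([-1.54287100e-03, -5.82713413e+01,  2.93057227e+01,  6.99752927e+00,
        6.93239534e-03, -1.30689054e-04]), 'tool_pos': array([ 0.27368142, -0.61652212,  0.25059619]), 'orientation': array([  4.49744341,  89.90242808, 118.42754835]), 'force': array([-0.81743547,  0.15097293, -0.64658091]), 'moment': array([ 0.03810491,  0.00698016, -0.04947743]), 'opening': 0.08749132372249259}
scene {'fx': 379.3475419934078, 'fy': 379.3475419934078, 'cx': 255.7071765782144, 'cy': 187.15014395456112, 'k1': 0.009331974910468723, 'R': [[-0.9028, -0.43, 0.0042], [-0.3053, 0.634, -0.7105], [0.3029, -0.6428, -0.7037]], 't': [0.5992, 0.1289, 1.0905]}
top {'fx': 428.97987047356736, 'fy': 428.97987047356736, 'cx': 256.80648254072594, 'cy': 190.54022101132853, 'k1': -0.05300226411655781, 'R': [[-0.0267, -0.9993, -0.0273], [-0.9881, 0.0305, -0.1506], [0.1513, 0.0229, -0.9882]], 't': [0.2196, 0.57, 1.2513]}
wrist {'fx': 301.5968403386406, 'fy': 301.5968403386406, 'cx': 253.8798743586405, 'cy': 194.73145861627395, 'k1': -0.05583395852933344, 'hand_eye': [[-0.0012, -0.2839, 0.9588, -0.133], [0.0006, -0.9588, -0.2839, 0.076], [1.0, 0.0002, 0.0013, 0.0002], [0.0, 0.0, 0.0, 1.0]]}
```

View pics/scene0.png

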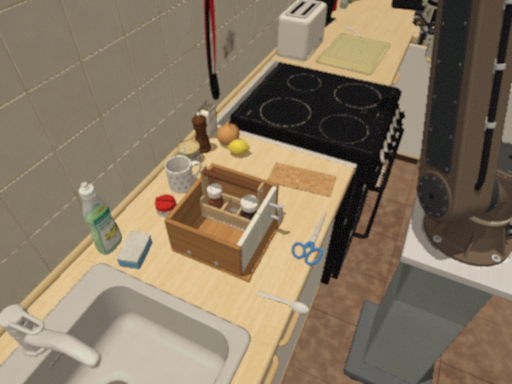

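View pics/top0.png

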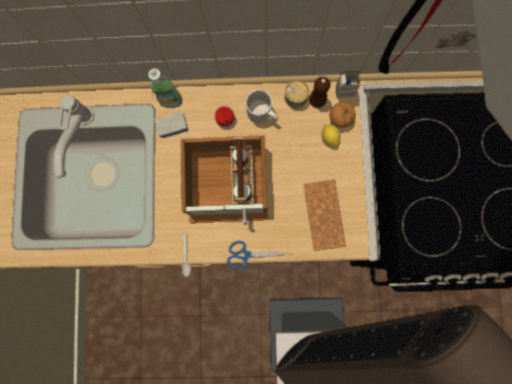

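View pics/wrist0.png

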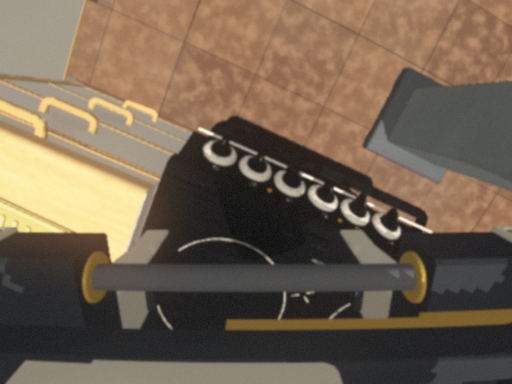

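```bash
cat > h.py <<'E'
from plant import ctrl
import cv2,numpy as np
from scipy.spatial.transform import Rotation as Ro
from scipy.optimize import least_squares
def tool():
    o=ctrl.get_obs(); return Ro.from_euler('xyz',o['orientation'],degrees=True).as_matrix(),np.array(o['tool_pos']),o
def cam(n):
    Rt,p,o=tool(); s=ctrl.snapshot(n)
    if n=='wrist':
        H=np.array(s['hand_eye']);Rc=Rt@H[:3,:3];c=Rt@H[:3,3]+p   # cam->world
        s['R']=Rc.T;s['t']=-Rc.T@c
    s['R']=np.array(s['R']);s['t']=np.array(s['t']);return s
def proj(s,X):
    X=np.atleast_2d(X);c=X@s['R'].T+s['t'];u=c[:,:2]/c[:,2:];r=(u**2).sum(1,keepdims=True);u=u*(1+s['k1']*r)
    return u*[s['fx'],s['fy']]+[s['cx'],s['cy']]
def unproj(s,px,z):
    d=(np.array(px,float)-[s['cx'],s['cy']])/[s['fx'],s['fy']];u=d.copy()
    for _ in range(10):u=d/(1+s['k1']*(u@u))
    r=s['R'].T@np.array([u[0],u[1],1]);c=-s['R'].T@s['t'];return c+r*(z-c[2])/r[2]
def crop(s,x0,y0,x1,y1,k,name):
    im=s['image'][y0:y1,x0:x1];cv2.imwrite('pics/'+name,cv2.resize(im,None,fx=k,fy=k,interpolation=cv2.INTER_CUBIC))
E
python3 - <<'E'
from h import *
import pickle
S={n:cam(n) for n in('scene','top')}
pickle.dump(S,open('S0.pkl','wb'))
crop(S['top'],170,120,370,280,4,'top0c.png');crop(S['scene'],150,120,350,280,4,'scene0c.png')
E
```

```text
(no output)
```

View pics/top0c.png

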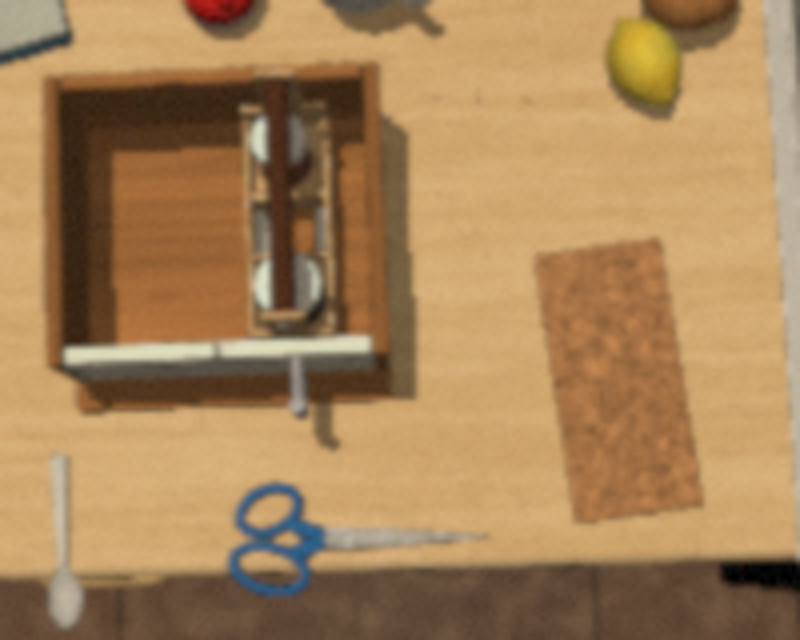

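View pics/scene0c.png

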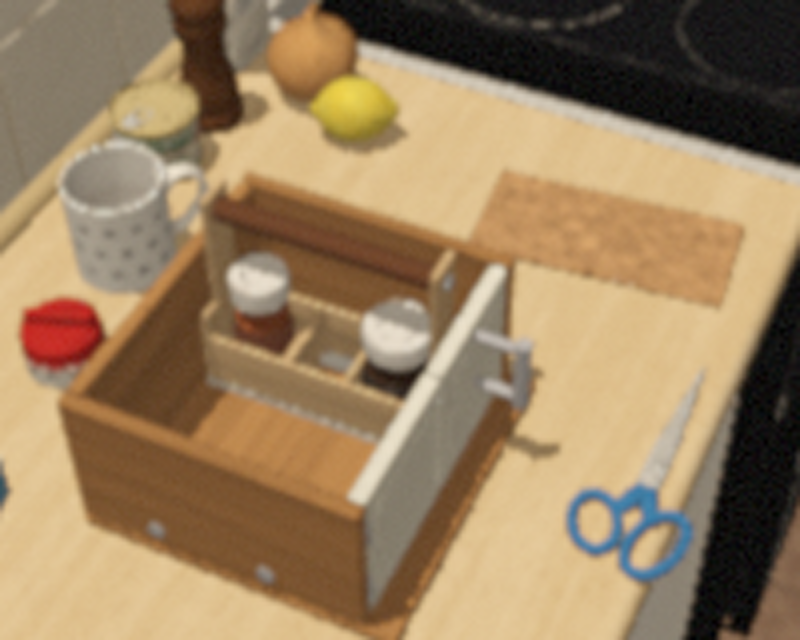

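```bash
python3 - <<'E'
from h import *
import pickle
S=pickle.load(open('S0.pkl','rb'))
t=S['top'];c=S['scene']
f=lambda p,o:np.array(p)/4+o
T=np.array([170,120])-.375*0;C=np.array([150,120])
bay=[((205,122,130),t,f((46,78),T)),((205,-122,130),t,f((376,64),T)),((6,110,128),t,f((62,348),T)),((6,-110,128),t,f((370,336),T)),
((-6,110,128),t,f((64,363),T)),((-6,-110,128),t,f((372,350),T)),((-30,-122,10),t,f((390,396),T)),
((6,-110,128),c,f((500,266),C)),((6,110,128),c,f((352,494),C)),((205,122,130),c,f((64,400),C)),((205,-122,130),c,f((248,178),C))]
def res(p,pts=bay):
    R=Ro.from_euler('z',p[2]).as_matrix();out=[]
    for X,s,px in pts: out.append(proj(s,R@(np.array(X)/1000)+[p[0],p[1],p[3] if len(p)>3 else 0])[0]-px)
    return np.ravel(out)
r=least_squares(res,[.6,0,0],loss='soft_l1');print('bay',r.x[:2],np.degrees(r.x[2]));print(np.round(res(r.x).reshape(-1,2),1))
mat=[((105,50,6),t,f((536,255),T)),((105,-50,6),t,f((660,238),T)),((-105,-50,6),t,f((703,506),T)),((-105,50,6),t,f((577,522),T)),
((105,50,6),c,f((475,237),C)),((105,-50,6),c,f((504,170),C)),((-105,-50,6),c,f((743,226),C)),((-105,50,6),c,f((720,303),C))]
m=least_squares(res,[.6,-.2,0],args=(mat,));print('mat',m.x[:2],np.degrees(m.x[2]));print(np.round(m.fun.reshape(-1,2),1))
b=r.x;R=Ro.from_euler('z',b[2]).as_matrix()
w=lambda *X:np.round(R@(np.array(X)/1000)+[b[0],b[1],0],4)
print('handle',w(-41,-55,108),'stud',w(45,-50,10),'caddyh',w(100,-50,160))
print('spoon',unproj(t,f((62,600),T),.005),unproj(t,f((60,456),T),.005),'sc',unproj(t,f((485,537),T),.005),unproj(t,f((250,580),T),.005),unproj(t,f((290,490),T),.005))
print('handle seen top',unproj(t,f((298,408),T),.122),unproj(c,f((528,345),C),.122))
print('caddy bar ends',unproj(t,f((279,80),T),.169),unproj(t,f((284,305),T),.169))
print('bars sc',unproj(c,f((218,205),C),.16),unproj(c,f((435,272),C),.16))
E
```

```text
bay [0.51624212 0.29412664] 0.6417181411062638
[[-1.  -0. ]
 [ 0.6 -0.4]
 [ 0.1  0.6]
 [ 0.7  0.4]
 [-0.4  1. ]
 [ 0.4  1.1]
 [ 0.6  1.4]
 [-1.8 -1.2]
 [-1.1  0.7]
 [-2.4  0. ]
 [-0.1 -2.6]]
mat [ 0.49922463 -0.0037728 ] 5.8104179240898715
[[-0.1  0.1]
 [ 0.6  0.2]
 [ 0.5  0.4]
 [-0.5  0.7]
 [-2.4  1.1]
 [-0.4 -1.2]
 [ 0.8 -0.9]
 [ 0.3  0.4]]
handle [0.4759 0.2387 0.108 ] stud [0.5618 0.2446 0.01  ] caddyh [0.6168 0.2452 0.16  ]
spoon [0.34326151 0.42877703 0.005     ] [0.453218   0.42988565 0.005     ] sc [0.38257857 0.10426346 0.005     ] [0.35490705 0.2843652  0.005     ] [0.42237967 0.25230328 0.005     ]
handle seen top [0.47587629 0.23841842 0.122     ] [0.47355911 0.24031034 0.122     ]
caddy bar ends [0.70129824 0.24403833 0.169     ] [0.5427918 0.2438687 0.169    ]
bars sc [0.7018367 0.2456527 0.16     ] [0.54133375 0.24011451 0.16      ]
```

```bash
cat >> h.py <<'E'
BY=0.011
def plan(tx,ty,tz,jaw=0.0,cur=None):
    """jaw: angle of jaw line from world y (deg, ccw). rotation first (ax units) then translation in new tool frame (mm)"""
    Rt,p,o=tool()
    a=np.degrees(np.arctan2(Rt[1,2],Rt[0,2]))  # tool z heading
    for k in(90,-90):
        tgt=k+jaw; d=(tgt-a+180)%360-180
        # rotation about tool x (down => -world z)
        s=np.sign(Rt[2,0]); ax=d*s
        Rn=Rt@Ro.from_rotvec([np.radians(ax),0,0]).as_matrix()
        v=Rn.T@(np.array([tx,ty,tz])-p)*1000
        print(f'jaw{k}: ax units {ax/5:.2f}  j6~{o["joint_pos"][5]:.1f}  move mm {np.round(v,1)}  (no-rot {np.round(Rt.T@(np.array([tx,ty,tz])-p)*1000,1)})')
def show():
    Rt,p,o=tool();print('t',round(o['clock'],2),'p',np.round(p,4),'x',np.round(Rt[:,0],3),'z',np.round(Rt[:,2],3),'q',np.round(o['joint_pos'],1),'F',np.round(o['force'],1),'op',round(o['opening'],4))
E
python3 - <<'E'
from h import *
show();plan(.55,-.1,.27,0.6);plan(.475,.239,.25,.6)
E
```

```text
t 0.25 p [ 0.2737 -0.6168  0.2511] x [-0.     0.001 -1.   ] z [-0.406  0.914  0.001] q [-49.6  20.6   0.7  -0.  -70.1 -16.5] F [-0.3 -0.7 -0.1] op 0.0875
jaw90: ax units 4.67  j6~-16.5  move mm [ -18.7 -281.7  513.8]  (no-rot [ -18.7 -462.1  360.3])
jaw-90: ax units -31.33  j6~-16.5  move mm [ -18.7  281.7 -513.8]  (no-rot [ -18.7 -462.1  360.3])
jaw90: ax units 4.67  j6~-16.5  move mm [   1.6 -210.2  853.6]  (no-rot [   1.6 -531.1  700.5])
jaw-90: ax units -31.33  j6~-16.5  move mm [   1.6  210.2 -853.6]  (no-rot [   1.6 -531.1  700.5])
```

Call:
{"method": "send_rows", "body": {
  "deltas": [
    {"ax": 1.2,"dx": -6},
    {"ax": 1.2,"dx": -6},
    {"ax": 1.2,"dx": -6},
    {"ax": 1.07},
    {"dy": -26,"dz": 45},
    {"dy": -26,"dz": 45},
    {"dy": -26,"dz": 45},
    {"dy": -26,"dz": 45},
    {"dy": -26,"dz": 45},
    {"dy": -26,"dz": 45},
    {"dy": -26,"dz": 45},
    {"dy": -26,"dz": 45}
  ]
}}

```text
validation failed for argument at $.de...
```

Call:
{"method": "send_rows", "body": {
  "deltas": [
    {"dy": -26,"dz": 45},
    {"dy": -26,"dz": 45},
    {"dy": -12,"dz": 45},
    {"dy": 10,"dz": 45},
    {"dy": 10,"dz": 45},
    {"dy": 10,"dz": 45},
    {"dy": 10,"dz": 45},
    {"dy": 10,"dz": 45},
    {"dy": 10,"dz": 40}
  ]
}}

```text
validation failed for argument at $.de...
```

```bash
python3 - <<'E'
from h import *
show();plan(.475,.239,.22,.6)
s=cam('wrist');cv2.imwrite('pics/w1.png',s['image']);print(proj(s,[[.475,.239,.122],[.475,.239,.06]]))
show()
E
```

```text
t 0.25 p [ 0.2737 -0.6168  0.2511] x [-0.     0.001 -1.   ] z [-0.406  0.914  0.001] q [-49.6  20.6   0.7  -0.  -70.1 -16.5] F [-0.3 -0.7 -0.1] op 0.0875
jaw90: ax units 4.67  j6~-16.5  move mm [  31.6 -210.2  853.6]  (no-rot [  31.6 -531.1  700.5])
jaw-90: ax units -31.33  j6~-16.5  move mm [  31.6  210.2 -853.6]  (no-rot [  31.6 -531.1  700.5])
[[635.62446626 471.8112806 ]
 [613.71727872 446.90336465]]
t 0.3 p [ 0.2738 -0.6168  0.2512] x [-0.     0.001 -1.   ] z [-0.406  0.914  0.001] q [-49.6  20.6   0.7  -0.  -70.1 -16.5] F [-0.2 -0.7 -0.6] op 0.088
```

View pics/w1.png

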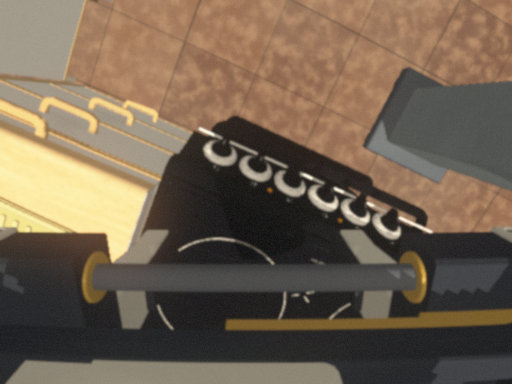

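Call:
{"method": "send_rows", "body": {
  "deltas": [
    {"dx": -6,"dy": 0,"dz": 0,"ax": 1.2,"ay": 0,"az": 0,"fingers": 1},
    {"dx": -6,"dy": 0,"dz": 0,"ax": 1.2,"ay": 0,"az": 0,"fingers": 1}
  ]
}}

```text
clock: 0.55
tool_pos: [0.2738, -0.6168, 0.2635]
orientation: [20.6, 90.0, 122.4]
force: [-0.0, 0.6, -0.1]
opening: 0.0876
```

Call:
{"method": "send_rows", "body": {
  "deltas": [
    {"dx": -6,"dy": 0,"dz": 0,"ax": 1.2,"ay": 0,"az": 0,"fingers": 1},
    {"dx": 0,"dy": 0,"dz": 0,"ax": 1.07,"ay": 0,"az": 0,"fingers": 1},
    {"dx": 0,"dy": -26,"dz": 45,"ax": 0,"ay": 0,"az": 0,"fingers": 1},
    {"dx": 0,"dy": -26,"dz": 45,"ax": 0,"ay": 0,"az": 0,"fingers": 1},
    {"dx": 0,"dy": -26,"dz": 45,"ax": 0,"ay": 0,"az": 0,"fingers": 1},
    {"dx": 0,"dy": -26,"dz": 45,"ax": 0,"ay": 0,"az": 0,"fingers": 1},
    {"dx": 0,"dy": -26,"dz": 45,"ax": 0,"ay": 0,"az": 0,"fingers": 1},
    {"dx": 0,"dy": -26,"dz": 45,"ax": 0,"ay": 0,"az": 0,"fingers": 1},
    {"dx": 0,"dy": -26,"dz": 45,"ax": 0,"ay": 0,"az": 0,"fingers": 1},
    {"dx": 0,"dy": -26,"dz": 45,"ax": 0,"ay": 0,"az": 0,"fingers": 1},
    {"dx": 0,"dy": -26,"dz": 45,"ax": 0,"ay": 0,"az": 0,"fingers": 1},
    {"dx": 0,"dy": -26,"dz": 45,"ax": 0,"ay": 0,"az": 0,"fingers": 1}
  ]
}}

```text
clock: 2.05
tool_pos: [0.5298, -0.1626, 0.2698]
orientation: [-90.4, 90.0, 0.2]
force: [0.7, -0.7, -0.2]
opening: 0.0877
```

Call:
{"method": "send_rows", "body": {
  "deltas": [
    {"dx": 0,"dy": -10,"dz": 45,"ax": 0,"ay": 0,"az": 0,"fingers": 1},
    {"dx": 0,"dy": 8,"dz": 45,"ax": 0,"ay": 0,"az": 0,"fingers": 1},
    {"dx": 0,"dy": 8,"dz": 45,"ax": 0,"ay": 0,"az": 0,"fingers": 1},
    {"dx": 0,"dy": 8,"dz": 45,"ax": 0,"ay": 0,"az": 0,"fingers": 1},
    {"dx": 0,"dy": 8,"dz": 45,"ax": 0,"ay": 0,"az": 0,"fingers": 1},
    {"dx": 0,"dy": 8,"dz": 45,"ax": 0,"ay": 0,"az": 0,"fingers": 1}
  ]
}}

```text
clock: 2.8
tool_pos: [0.496, 0.1068, 0.2698]
orientation: [-57.7, 90.0, 32.9]
force: [0.2, -0.3, -0.3]
opening: 0.0876
```

```bash
cat > look.py <<'E'
from h import *
import sys
E
python3 - <<'E'
from h import *
show();plan(.475,.239,.22,.6)
s=cam('wrist');cv2.imwrite('pics/w2.png',s['image']);print(proj(s,[[.475,.239,.122],[.475,.239,.06]]))
show()
E
```

```text
t 2.8 p [0.496  0.1068 0.2698] x [ 0.  0. -1.] z [-0.01  1.    0.  ] q [  34.4    3.9  -18.5    0.   -67.6 -123.8] F [ 0.2 -0.3 -0.3] op 0.0876
jaw90: ax units -0.00  j6~-123.8  move mm [ 49.8  19.6 132.4]  (no-rot [ 49.8  19.6 132.4])
jaw-90: ax units 36.00  j6~-123.8  move mm [  49.8  -19.6 -132.4]  (no-rot [ 49.8  19.6 132.4])
[[391.13831158 168.23512187]
 [367.8002322  157.46864697]]
t 2.85 p [0.4957 0.1104 0.2698] x [ 0.001  0.002 -1.   ] z [-0.011  1.     0.002] q [  34.7    3.9  -18.4   -0.   -67.6 -124. ] F [-1.3  4.3 -0.1] op 0.0881
```

View pics/w2.png

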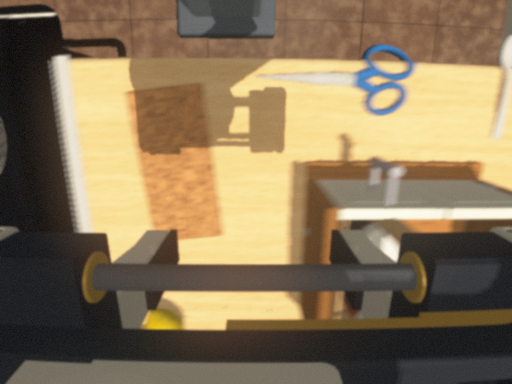

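Call:
{"method": "send_rows", "body": {
  "deltas": [
    {"dx": 10,"dy": 5,"dz": 35,"ax": 0,"ay": 0,"az": 0,"fingers": 1},
    {"dx": 20,"dy": 7,"dz": 35,"ax": 0,"ay": 0,"az": 0,"fingers": 1},
    {"dx": 20,"dy": 5,"dz": 30,"ax": 0,"ay": 0,"az": 0,"fingers": 1},
    {"dx": 10,"dy": 0,"dz": 20,"ax": 0,"ay": 0,"az": 0,"fingers": 1},
    {"dx": 0,"dy": 0,"dz": 0,"ax": 0,"ay": 0,"az": 0,"fingers": 1},
    {"dx": 0,"dy": 0,"dz": 0,"ax": 0,"ay": 0,"az": 0,"fingers": 1}
  ]
}}

```text
clock: 3.6
tool_pos: [0.4786, 0.2249, 0.21]
orientation: [-82.3, 90.0, 8.3]
force: [0.2, 0.2, -1.1]
opening: 0.0878
```

```bash
python3 - <<'E'
from h import *
show();plan(.475,.239,.116,.6)
s=cam('wrist');cv2.imwrite('pics/w3.png',s['image']);print(proj(s,[[.475,.239,.122],[.475,.239,.06]]))
show()
E
```

```text
t 3.6 p [0.4786 0.2249 0.21  ] x [ 0.  0. -1.] z [-0.01  1.    0.  ] q [  46.4    8.6  -21.2    0.   -60.2 -135.9] F [ 0.2  0.2 -1.1] op 0.0878
jaw90: ax units -0.00  j6~-135.9  move mm [94.   3.5 14.1]  (no-rot [94.   3.5 14.1])
jaw-90: ax units 36.00  j6~-135.9  move mm [ 94.   -3.5 -14.1]  (no-rot [94.   3.5 14.1])
[[271.18603662 203.86760532]
 [267.60537184 183.83082868]]
t 3.65 p [0.4786 0.2248 0.2101] x [ 0.001  0.    -1.   ] z [-0.01  1.    0.  ] q [  46.4    8.6  -21.2    0.   -60.2 -135.9] F [-0.6  0.2  0.1] op 0.0876
```

View pics/w3.png

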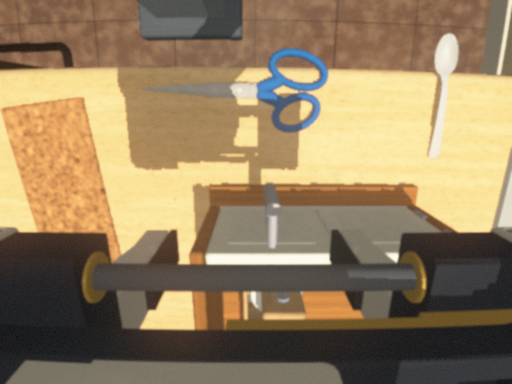

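Call:
{"method": "send_rows", "body": {
  "deltas": [
    {"dx": 20,"dy": 3.5,"dz": 14,"ax": 0,"ay": 0,"az": 0,"fingers": 1},
    {"dx": 25,"dy": 0,"dz": 0,"ax": 0,"ay": 0,"az": 0,"fingers": 1},
    {"dx": 25,"dy": 0,"dz": 0,"ax": 0,"ay": 0,"az": 0,"fingers": 1},
    {"dx": 24,"dy": 0,"dz": 0,"ax": 0,"ay": 0,"az": 0,"fingers": 1},
    {"dx": 0,"dy": 0,"dz": 0,"ax": 0,"ay": 0,"az": 0,"fingers": 1},
    {"dx": 0,"dy": 0,"dz": 0,"ax": 0,"ay": 0,"az": 0,"fingers": 0},
    {"dx": 0,"dy": 0,"dz": 0,"ax": 0,"ay": 0,"az": 0,"fingers": 0},
    {"dx": 0,"dy": 0,"dz": 0,"ax": 0,"ay": 0,"az": 0,"fingers": 0},
    {"dx": 0,"dy": 0,"dz": 0,"ax": 0,"ay": 0,"az": 0,"fingers": 0},
    {"dx": 0,"dy": 0,"dz": 0,"ax": 0,"ay": 0,"az": 0,"fingers": 0}
  ]
}}

```text
clock: 4.9
tool_pos: [0.4746, 0.2393, 0.1157]
orientation: [-44.1, 90.0, 46.4]
force: [-0.8, 0.6, -0.6]
opening: 0.0437
```

```bash
python3 - <<'E'
from h import *
show()
b=np.array([.5158,.294]);yaw=np.radians(.6)
def hand(th):
    M=np.array([0,110])+110*np.array([-np.sin(th),-np.cos(th)])
    p=M+55*np.array([np.sin(th),-np.cos(th)])-41*np.array([np.cos(th),np.sin(th)])
    return Ro.from_euler('z',yaw).as_matrix()[:2,:2]@p/1000+b
prev=hand(0)
for th in np.arange(0,1.45,.1):
    h=hand(th);print(round(th,2),np.round(h,4),'d',np.round((h-prev)*1000,1),'off',np.round((h-hand(0))*1000,1));prev=h
E
```

```text
t 4.9 p [0.4746 0.2393 0.1157] x [ 0.  0. -1.] z [-0.01  1.    0.  ] q [  47.9   14.7  -27.6    0.   -47.7 -137.3] F [-0.8  0.6 -0.6] op 0.0437
0.0 [0.4754 0.2386] d [0. 0.] off [0. 0.]
0.1 [0.4701 0.2352] d [-5.3 -3.3] off [-5.3 -3.3]
0.2 [0.4653 0.2336] d [-4.8 -1.6] off [-10.1  -5. ]
0.3 [0.461  0.2337] d [-4.3  0.1] off [-14.4  -4.9]
0.4 [0.4572 0.2354] d [-3.8  1.8] off [-18.1  -3.1]
0.5 [0.454  0.2389] d [-3.2  3.5] off [-21.4   0.3]
0.6 [0.4514 0.244 ] d [-2.6  5.1] off [-24.    5.4]
0.7 [0.4495 0.2507] d [-2.   6.7] off [-25.9  12.1]
0.8 [0.4481 0.2589] d [-1.3  8.2] off [-27.2  20.3]
0.9 [0.4475 0.2686] d [-0.7  9.7] off [-27.9  30. ]
1.0 [0.4475 0.2796] d [ 0. 11.] off [-27.9  41.1]
1.1 [0.4482 0.2919] d [ 0.7 12.3] off [-27.2  53.3]
1.2 [0.4496 0.3053] d [ 1.4 13.4] off [-25.8  66.7]
1.3 [0.4516 0.3197] d [ 2.  14.4] off [-23.8  81.1]
1.4 [0.4542 0.3349] d [ 2.6 15.2] off [-21.2  96.3]
```

```bash
python3 - <<'E'
import numpy as np
def hand(th):
    M=np.array([0,110])+110*np.array([-np.sin(th),-np.cos(th)])
    return M+55*np.array([np.sin(th),-np.cos(th)])-41*np.array([np.cos(th),np.sin(th)])
phi=0;prev=hand(0)
for i,th in enumerate(np.r_[np.arange(.1,1.36,.1),1.37]):
    d=hand(th)-prev;prev=hand(th)
    ax=-1 if i<4 else 0
    print(round(th,2),'dy %.1f dz %.1f ax %d'%(-(d@[np.cos(phi),np.sin(phi)]),d@[-np.sin(phi),np.cos(phi)],ax))
    phi-=np.radians(5)*ax
E
```

```text
0.1 dy 5.3 dz -3.3 ax -1
0.2 dy 4.9 dz -1.2 ax -1
0.3 dy 4.2 dz 0.9 ax -1
0.4 dy 3.2 dz 2.7 ax -1
0.5 dy 1.8 dz 4.4 ax 0
0.6 dy 0.6 dz 5.7 ax 0
0.7 dy -0.5 dz 7.0 ax 0
0.8 dy -1.7 dz 8.2 ax 0
0.9 dy -2.8 dz 9.3 ax 0
1.0 dy -3.9 dz 10.3 ax 0
1.1 dy -5.0 dz 11.2 ax 0
1.2 dy -6.0 dz 12.1 ax 0
1.3 dy -6.9 dz 12.8 ax 0
1.37 dy -5.4 dz 9.3 ax 0
```

Call:
{"method": "send_rows", "body": {
  "deltas": [
    {"dx": 0,"dy": 0,"dz": 0,"ax": 0,"ay": 0,"az": 0,"fingers": 0},
    {"dx": 0,"dy": 0,"dz": 0,"ax": 0,"ay": 0,"az": 0,"fingers": 0},
    {"dx": 0,"dy": 0,"dz": 0,"ax": 0,"ay": 0,"az": 0,"fingers": 0},
    {"dx": 0,"dy": 0,"dz": 0,"ax": 0,"ay": 0,"az": 0,"fingers": 0},
    {"dx": 0,"dy": 0,"dz": 0,"ax": 0,"ay": 0,"az": 0,"fingers": 0}
  ]
}}

```text
clock: 5.52
tool_pos: [0.4745, 0.2396, 0.1155]
orientation: [-4.2, 90.0, 86.4]
force: [-2.7, 3.4, 0.4]
opening: 0.0113
```

Call:
{"method": "send_rows", "body": {
  "deltas": [
    {"dx": 0,"dy": 5.3,"dz": -3.3,"ax": -1,"ay": 0,"az": 0,"fingers": 0},
    {"dx": 0,"dy": 4.9,"dz": -1.2,"ax": -1,"ay": 0,"az": 0,"fingers": 0},
    {"dx": 0,"dy": 4.2,"dz": 0.9,"ax": -1,"ay": 0,"az": 0,"fingers": 0},
    {"dx": 0,"dy": 3.2,"dz": 2.7,"ax": -1,"ay": 0,"az": 0,"fingers": 0},
    {"dx": 0,"dy": 1.8,"dz": 4.4,"ax": 0,"ay": 0,"az": 0,"fingers": 0},
    {"dx": 0,"dy": 0.6,"dz": 5.7,"ax": 0,"ay": 0,"az": 0,"fingers": 0},
    {"dx": 0,"dy": 0,"dz": 0,"ax": 0,"ay": 0,"az": 0,"fingers": 0}
  ]
}}

```text
clock: 6.4
tool_pos: [0.4514, 0.2445, 0.1157]
orientation: [-125.2, 89.9, -14.6]
force: [6.5, -0.9, -1.0]
opening: 0.0111
```

```bash
python3 - <<'E'
from h import *
show()
s=cam('top');crop(s,170,120,370,280,4,'top1.png')
E
```

```text
t 6.4 p [0.4514 0.2445 0.1157] x [ 0.001 -0.    -1.   ] z [-0.352  0.936 -0.001] q [ 5.040e+01  1.310e+01 -2.990e+01  1.000e-01 -4.700e+01 -1.199e+02] F [ 6.5 -0.9 -1. ] op 0.0111
```

View pics/top1.png

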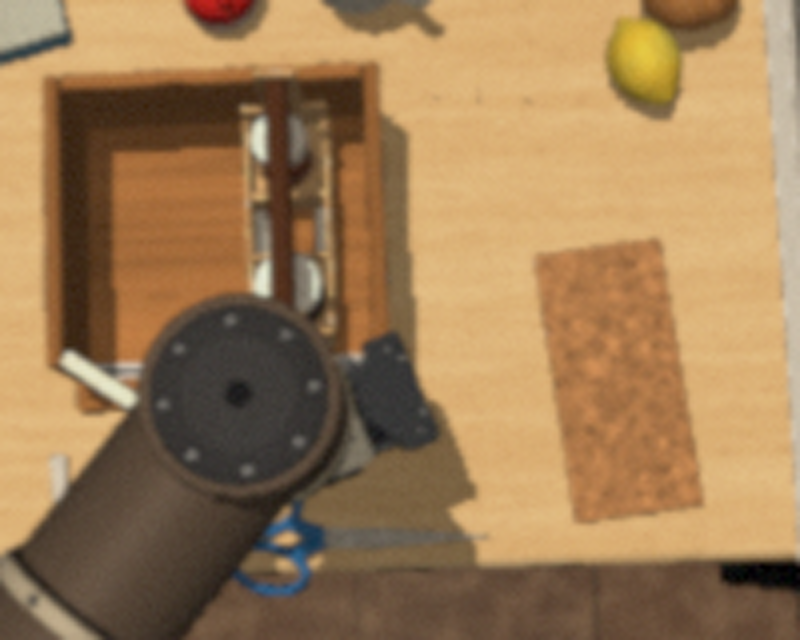

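Call:
{"method": "send_rows", "body": {
  "deltas": [
    {"dx": 0,"dy": -0.5,"dz": 7.0,"ax": 0,"ay": 0,"az": 0,"fingers": 0},
    {"dx": 0,"dy": -1.7,"dz": 8.2,"ax": 0,"ay": 0,"az": 0,"fingers": 0},
    {"dx": 0,"dy": -2.8,"dz": 9.3,"ax": 0,"ay": 0,"az": 0,"fingers": 0},
    {"dx": 0,"dy": -3.9,"dz": 10.3,"ax": 0,"ay": 0,"az": 0,"fingers": 0},
    {"dx": 0,"dy": -5.0,"dz": 11.2,"ax": 0,"ay": 0,"az": 0,"fingers": 0},
    {"dx": 0,"dy": -6.0,"dz": 12.1,"ax": 0,"ay": 0,"az": 0,"fingers": 0},
    {"dx": 0,"dy": -6.9,"dz": 12.8,"ax": 0,"ay": 0,"az": 0,"fingers": 0},
    {"dx": 0,"dy": -3.5,"dz": 6,"ax": 0,"ay": 0,"az": 0,"fingers": 0},
    {"dx": 0,"dy": 0,"dz": 0,"ax": 0,"ay": 0,"az": 0,"fingers": 0}
  ]
}}

```text
clock: 7.58
tool_pos: [0.4504, 0.328, 0.1155]
orientation: [84.5, 89.9, -164.9]
force: [-10.2, -0.8, 8.1]
opening: 0.0111
```

```bash
python3 - <<'E'
from h import *
show()
s=cam('scene');crop(s,150,120,350,280,4,'sc2.png')
E
```

```text
t 7.58 p [0.4504 0.328  0.1155] x [-0.002 -0.001 -1.   ] z [-0.352  0.936  0.   ] q [ 5.610e+01  1.700e+01 -2.430e+01 -1.000e-01 -4.890e+01 -1.254e+02] F [-10.2  -0.8   8.1] op 0.0111
```

View pics/sc2.png

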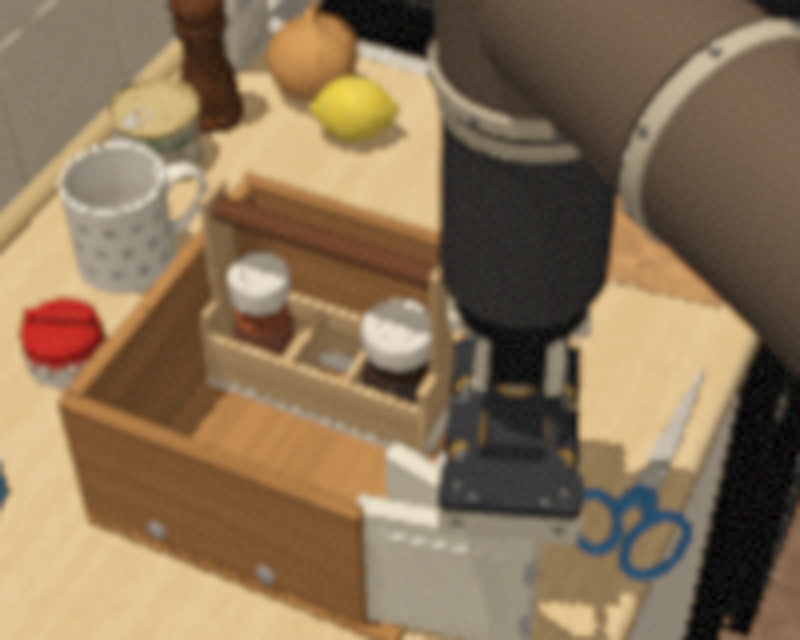

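Call:
{"method": "send_rows", "body": {
  "deltas": [
    {"dx": 0,"dy": 0,"dz": 0,"ax": 0,"ay": 0,"az": 0,"fingers": 0.24},
    {"dx": 0,"dy": 0,"dz": 0,"ax": 0,"ay": 0,"az": 0,"fingers": 0.24},
    {"dx": 0,"dy": 0,"dz": 0,"ax": 0,"ay": 0,"az": 0,"fingers": 0.24}
  ]
}}

```text
clock: 8.0
tool_pos: [0.4508, 0.328, 0.1153]
orientation: [56.7, 89.9, 167.3]
force: [-6.4, -0.9, 2.4]
opening: 0.0211
```

Call:
{"method": "send_rows", "body": {
  "deltas": [
    {"dx": -15,"dy": 0,"dz": 0,"ax": 0,"ay": 0,"az": 0,"fingers": 0.24},
    {"dx": -30,"dy": 0,"dz": 0,"ax": 0,"ay": 0,"az": 0,"fingers": 0.24},
    {"dx": -40,"dy": 0,"dz": 0,"ax": 0,"ay": 0,"az": 0,"fingers": 0.6},
    {"dx": -30,"dy": 0,"dz": 0,"ax": 1,"ay": 0,"az": 0,"fingers": 1},
    {"dx": 0,"dy": -10,"dz": -10,"ax": 1,"ay": 0,"az": 0,"fingers": 1},
    {"dx": 0,"dy": -15,"dz": -10,"ax": 1,"ay": 0,"az": 0,"fingers": 1},
    {"dx": 0,"dy": -15,"dz": -10,"ax": 1,"ay": 0,"az": 0,"fingers": 1}
  ]
}}

```text
clock: 8.88
tool_pos: [0.4977, 0.3052, 0.232]
orientation: [-43.6, 89.9, 46.8]
force: [-0.9, -0.6, 0.5]
opening: 0.0654
```

```bash
python3 - <<'E'
from h import *
show();plan(.62,.2445,.24,.3)
s=cam('scene');crop(s,150,120,350,280,4,'sc3.png')
s=cam('top');crop(s,170,120,370,280,4,'top3.png')
E
```

```text
t 8.88 p [0.4977 0.3052 0.232 ] x [ 0.002  0.002 -1.   ] z [-0.008  1.     0.002] q [  50.7   12.7  -12.9    0.   -64.2 -140.3] F [-0.9 -0.6  0.5] op 0.0654
jaw90: ax units 0.03  j6~-140.3  move mm [  -7.9 -122.   -61.4]  (no-rot [  -7.9 -121.9  -61.7])
jaw-90: ax units -35.97  j6~-140.3  move mm [ -7.9 122.   61.4]  (no-rot [  -7.9 -121.9  -61.7])
```

View pics/sc3.png

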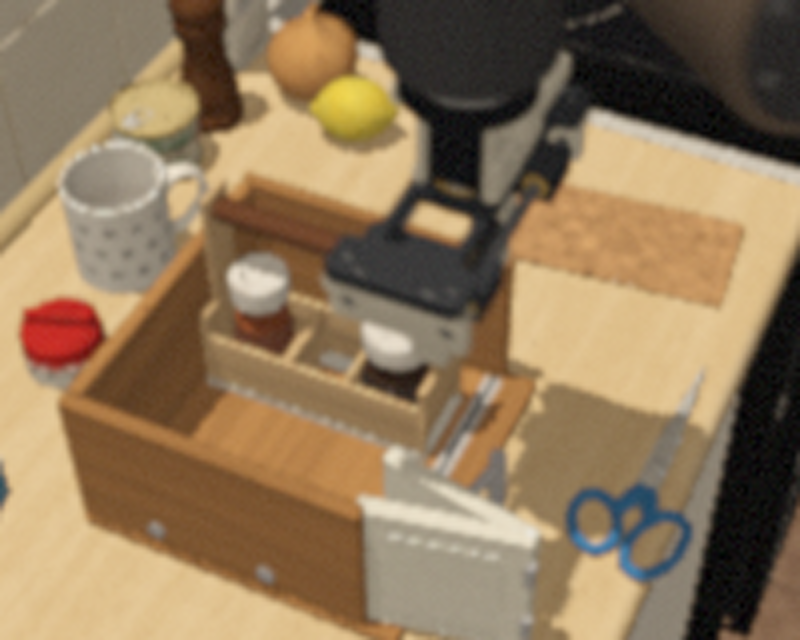

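View pics/top3.png

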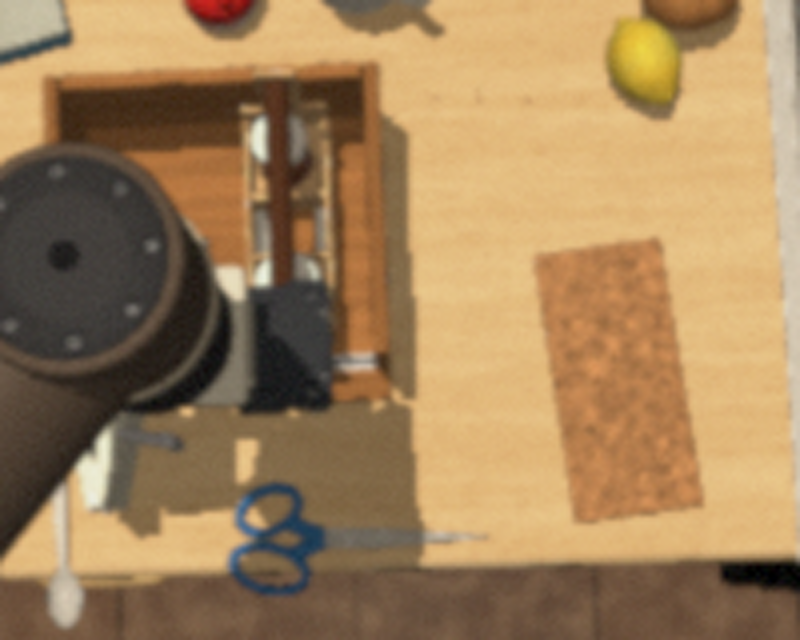

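Call:
{"method": "send_rows", "body": {
  "deltas": [
    {"dx": -8,"dy": -30,"dz": -15,"ax": 0,"ay": 0,"az": 0,"fingers": 1},
    {"dx": 0,"dy": -40,"dz": -20,"ax": 0,"ay": 0,"az": 0,"fingers": 1},
    {"dx": 0,"dy": -35,"dz": -18,"ax": 0,"ay": 0,"az": 0,"fingers": 1},
    {"dx": 0,"dy": -17,"dz": -9,"ax": 0,"ay": 0,"az": 0,"fingers": 1},
    {"dx": 0,"dy": 0,"dz": 0,"ax": 0,"ay": 0,"az": 0,"fingers": 1},
    {"dx": 0,"dy": 0,"dz": 0,"ax": 0,"ay": 0,"az": 0,"fingers": 1}
  ]
}}

```text
clock: 9.72
tool_pos: [0.6187, 0.2445, 0.2388]
orientation: [13.5, 90.0, 104.1]
force: [-0.5, -0.4, 0.5]
opening: 0.0875
```

```bash
python3 - <<'E'
from h import *
show();plan(.618,.2445,.166,.3)
s=cam('wrist');cv2.imwrite('pics/w4.png',s['image']);print(proj(s,[[.54,.2445,.169],[.535,.2445,.16],[.62,.2445,.169]]))
E
```

```text
t 9.72 p [0.6187 0.2445 0.2388] x [-0.  0. -1.] z [-0.011  1.     0.   ] q [  38.3   20.1   -1.7   -0.   -68.2 -127.7] F [-0.5 -0.4  0.5] op 0.0875
jaw90: ax units 0.07  j6~-127.7  move mm [72.8  0.7 -0.1]  (no-rot [72.8  0.7 -0. ])
jaw-90: ax units -35.93  j6~-127.7  move mm [72.8 -0.7  0.1]  (no-rot [72.8  0.7 -0. ])
[[254.05687336 101.94514887]
 [254.12128745  94.40173764]
 [252.74778117 218.12697287]]
```

View pics/w4.png

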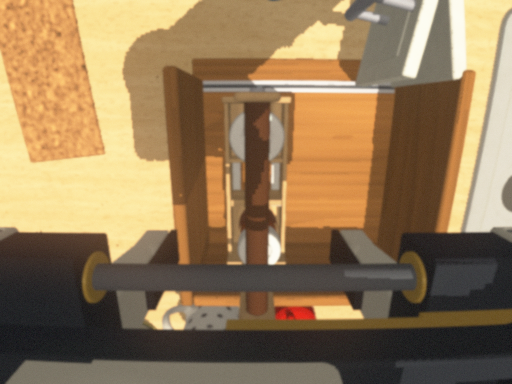

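Call:
{"method": "send_rows", "body": {
  "deltas": [
    {"dx": 20,"dy": 0,"dz": 1.5,"ax": 0,"ay": 0,"az": 0,"fingers": 1},
    {"dx": 25,"dy": 0,"dz": 0,"ax": 0,"ay": 0,"az": 0,"fingers": 1},
    {"dx": 20,"dy": 0,"dz": 0,"ax": 0,"ay": 0,"az": 0,"fingers": 1},
    {"dx": 8,"dy": 0,"dz": 0,"ax": 0,"ay": 0,"az": 0,"fingers": 1},
    {"dx": 0,"dy": 0,"dz": 0,"ax": 0,"ay": 0,"az": 0,"fingers": 0},
    {"dx": 0,"dy": 0,"dz": 0,"ax": 0,"ay": 0,"az": 0,"fingers": 0},
    {"dx": 0,"dy": 0,"dz": 0,"ax": 0,"ay": 0,"az": 0,"fingers": 0},
    {"dx": 0,"dy": 0,"dz": 0,"ax": 0,"ay": 0,"az": 0,"fingers": 0},
    {"dx": 0,"dy": 0,"dz": 0,"ax": 0,"ay": 0,"az": 0,"fingers": 0},
    {"dx": 0,"dy": 0,"dz": 0,"ax": 0,"ay": 0,"az": 0,"fingers": 0},
    {"dx": 0,"dy": 0,"dz": 0,"ax": 0,"ay": 0,"az": 0,"fingers": 0},
    {"dx": 0,"dy": 0,"dz": 0,"ax": 0,"ay": 0,"az": 0,"fingers": 0}
  ]
}}

```text
clock: 11.28
tool_pos: [0.6194, 0.2457, 0.1656]
orientation: [-19.8, 90.0, 70.8]
force: [-0.7, 1.9, -0.3]
opening: 0.0168
```

Call:
{"method": "send_rows", "body": {
  "deltas": [
    {"dx": 0,"dy": 0,"dz": 0,"ax": 0,"ay": 0,"az": 0,"fingers": 0},
    {"dx": 0,"dy": 0,"dz": 0,"ax": 0,"ay": 0,"az": 0,"fingers": 0}
  ]
}}

```text
clock: 11.52
tool_pos: [0.6194, 0.2457, 0.1656]
orientation: [-29.4, 90.0, 61.2]
force: [-0.6, 2.5, -0.1]
opening: 0.0169
```

```bash
python3 - <<'E'
from h import *
show()
E
```

```text
t 11.53 p [0.6194 0.2457 0.1656] x [ 0.  0. -1.] z [-0.01  1.    0.  ] q [  38.4   23.2   -6.9   -0.   -59.8 -127.8] F [-0.6  2.5 -0.1] op 0.0169
```

Call:
{"method": "send_rows", "body": {
  "deltas": [
    {"dx": 0,"dy": 3,"dz": 0,"ax": 0,"ay": 0,"az": 0,"fingers": 0},
    {"dx": 0,"dy": 6,"dz": 0,"ax": 0,"ay": 0,"az": 0,"fingers": 0},
    {"dx": 0,"dy": 6,"dz": 0,"ax": 0,"ay": 0,"az": 0,"fingers": 0},
    {"dx": 0,"dy": 6,"dz": 0,"ax": 0,"ay": 0,"az": 0,"fingers": 0},
    {"dx": 0,"dy": 6,"dz": 0,"ax": 0,"ay": 0,"az": 0,"fingers": 0},
    {"dx": 0,"dy": 6,"dz": 0,"ax": 0,"ay": 0,"az": 0,"fingers": 0},
    {"dx": 0,"dy": 6,"dz": 0,"ax": 0,"ay": 0,"az": 0,"fingers": 0},
    {"dx": 0,"dy": 6,"dz": 0,"ax": 0,"ay": 0,"az": 0,"fingers": 0},
    {"dx": 0,"dy": 5,"dz": 0,"ax": 0,"ay": 0,"az": 0,"fingers": 0},
    {"dx": 0,"dy": 0,"dz": 0,"ax": 0,"ay": 0,"az": 0,"fingers": 0},
    {"dx": 0,"dy": 0,"dz": 0,"ax": 0,"ay": 0,"az": 0,"fingers": 0}
  ]
}}

```text
clock: 12.9
tool_pos: [0.5689, 0.2449, 0.1654]
orientation: [111.6, 89.9, -157.9]
force: [-1.6, 0.0, -2.6]
opening: 0.017
```

```bash
python3 - <<'E'
from h import *
show()
s=cam('wrist');cv2.imwrite('pics/w5.png',s['image'])
s=cam('scene');crop(s,150,120,350,280,4,'sc5.png')
E
```

```text
t 12.9 p [0.5689 0.2449 0.1654] x [-0.001 -0.    -1.   ] z [-0.01  1.   -0.  ] q [  41.3   19.2  -13.2   -0.   -57.7 -130.7] F [-1.6  0.  -2.6] op 0.017
```

View pics/w5.png

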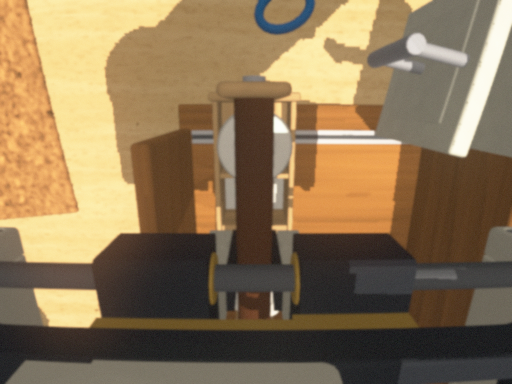

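View pics/sc5.png

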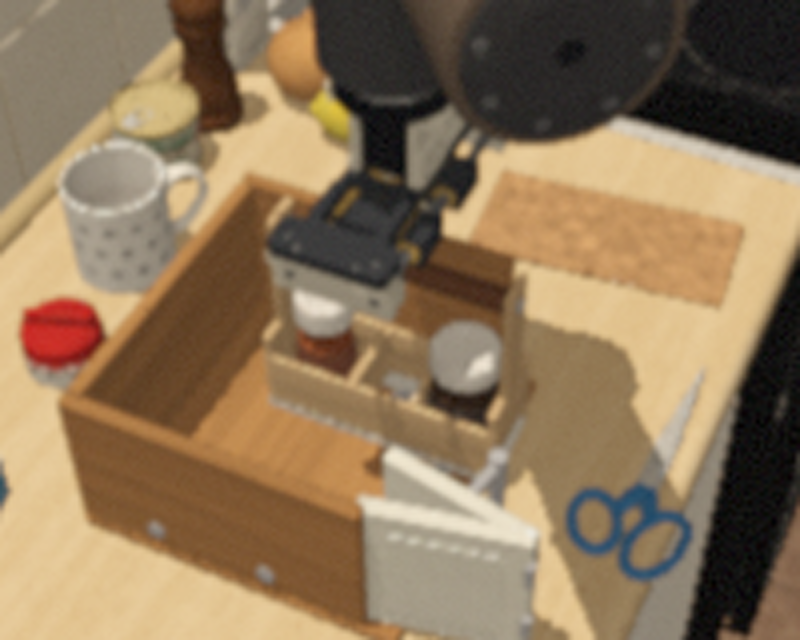

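```bash
python3 - <<'E'
from h import *
s=cam('wrist')
for v,z in((81,.170),(97,.169),(81,.176)):print(unproj(s,(254,v),z)[:2], (unproj(s,(254,v),z)[0]+.088))
E
```

```text
[0.48322799 0.24466641] 0.5712279874008894
[0.48940549 0.24473435] 0.5774054937352386
[0.48368762 0.24466582] 0.5716876198835221
```

Call:
{"method": "send_rows", "body": {
  "deltas": [
    {"dx": 0,"dy": 3,"dz": 0,"ax": 0,"ay": 0,"az": 0,"fingers": 0},
    {"dx": 0,"dy": 0,"dz": 0,"ax": 0,"ay": 0,"az": 0,"fingers": 0},
    {"dx": -3,"dy": 0,"dz": 0,"ax": 0,"ay": 0,"az": 0,"fingers": 0},
    {"dx": -3,"dy": 0,"dz": 0,"ax": 0,"ay": 0,"az": 0,"fingers": 0},
    {"dx": -3,"dy": 0,"dz": 0,"ax": 0,"ay": 0,"az": 0,"fingers": 0},
    {"dx": 0,"dy": 0,"dz": 0,"ax": 0,"ay": 0,"az": 0,"fingers": 0}
  ]
}}

```text
clock: 13.8
tool_pos: [0.5665, 0.2451, 0.1749]
orientation: [-50.1, 90.0, 40.5]
force: [0.6, 0.9, -7.5]
opening: 0.0171
```

Call:
{"method": "send_rows", "body": {
  "deltas": [
    {"dx": -6,"dy": 0,"dz": 0,"ax": 0,"ay": 0,"az": 0,"fingers": 0},
    {"dx": -10,"dy": 0,"dz": 0,"ax": 0,"ay": 0,"az": 0,"fingers": 0},
    {"dx": -16,"dy": 0,"dz": 0,"ax": 0,"ay": 0,"az": 0,"fingers": 0},
    {"dx": -20,"dy": 0,"dz": 0,"ax": 0,"ay": 0,"az": 0,"fingers": 0},
    {"dx": -20,"dy": 0,"dz": 0,"ax": 0,"ay": 0,"az": 0,"fingers": 0},
    {"dx": -20,"dy": 0,"dz": 0,"ax": 0,"ay": 0,"az": 0,"fingers": 0},
    {"dx": -20,"dy": 0,"dz": 0,"ax": 0,"ay": 0,"az": 0,"fingers": 0},
    {"dx": -16,"dy": 0,"dz": 0,"ax": 0,"ay": 0,"az": 0,"fingers": 0},
    {"dx": -10,"dy": 0,"dz": 0,"ax": 0,"ay": 0,"az": 0,"fingers": 0},
    {"dx": 0,"dy": 0,"dz": 0,"ax": 0,"ay": 0,"az": 0,"fingers": 0}
  ]
}}

```text
clock: 15.05
tool_pos: [0.5666, 0.2451, 0.3133]
orientation: [-48.1, 89.9, 42.5]
force: [0.5, 0.8, -7.4]
opening: 0.0172
```

```bash
python3 - <<'E'
from h import *
show();plan(.495,-.004,.31,5.8)
s=cam('wrist');cv2.imwrite('pics/w6.png',s['image'])
s=cam('scene');crop(s,150,100,350,260,4,'sc6.png')
E
```

```text
t 15.05 p [0.5666 0.2451 0.3133] x [ 0.001  0.001 -1.   ] z [-0.01   1.     0.001] q [  41.5   13.3   -1.5   -0.   -75.2 -130.9] F [ 0.5  0.8 -7.4] op 0.0172
jaw90: ax units -1.04  j6~-130.9  move mm [   3.    96.4 -240.6]  (no-rot [   3.    74.1 -248.3])
jaw-90: ax units 34.96  j6~-130.9  move mm [  3.  -96.4 240.6]  (no-rot [   3.    74.1 -248.3])
```

View pics/w6.png

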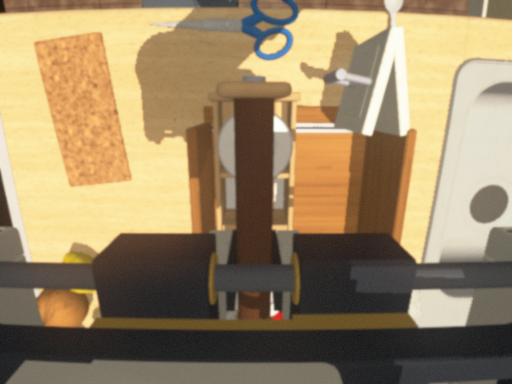

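View pics/sc6.png

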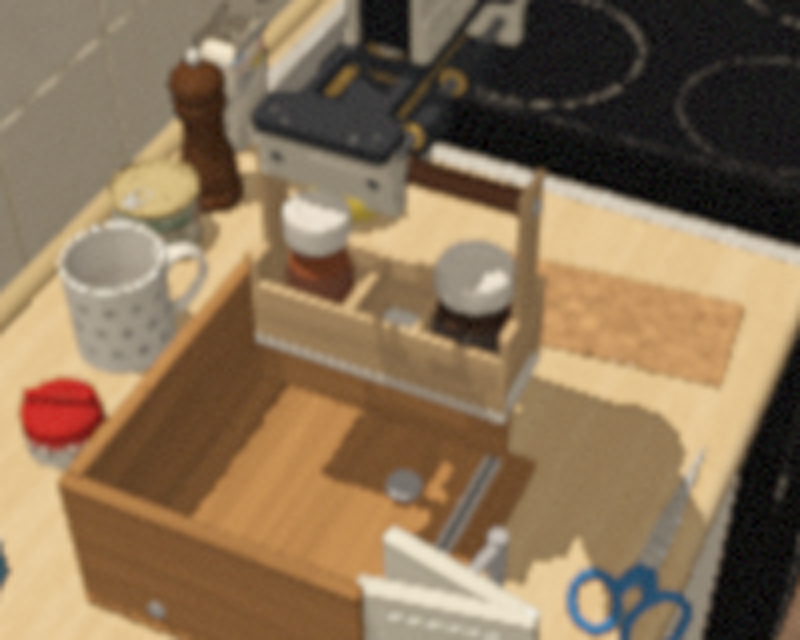

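Call:
{"method": "send_rows", "body": {
  "deltas": [
    {"dx": 0,"dy": 0,"dz": 0,"ax": -0.34,"ay": 0,"az": 0,"fingers": 0},
    {"dx": 0,"dy": 0,"dz": 0,"ax": -0.35,"ay": 0,"az": 0,"fingers": 0},
    {"dx": 0,"dy": 0,"dz": 0,"ax": -0.35,"ay": 0,"az": 0,"fingers": 0},
    {"dx": 0,"dy": 4,"dz": -10,"ax": 0,"ay": 0,"az": 0,"fingers": 0},
    {"dx": 0,"dy": 8,"dz": -20,"ax": 0,"ay": 0,"az": 0,"fingers": 0},
    {"dx": 0,"dy": 12,"dz": -30,"ax": 0,"ay": 0,"az": 0,"fingers": 0},
    {"dx": 0,"dy": 13.5,"dz": -35,"ax": 0,"ay": 0,"az": 0,"fingers": 0},
    {"dx": 0,"dy": 14,"dz": -35,"ax": 0,"ay": 0,"az": 0,"fingers": 0},
    {"dx": 0,"dy": 14,"dz": -35,"ax": 0,"ay": 0,"az": 0,"fingers": 0},
    {"dx": 0,"dy": 12,"dz": -30,"ax": 0,"ay": 0,"az": 0,"fingers": 0},
    {"dx": 0,"dy": 8,"dz": -25,"ax": 0,"ay": 0,"az": 0,"fingers": 0},
    {"dx": 0,"dy": 8,"dz": -20,"ax": 0,"ay": 0,"az": 0,"fingers": 0}
  ]
}}

```text
clock: 16.65
tool_pos: [0.4964, -0.0053, 0.313]
orientation: [-86.0, 90.0, 9.8]
force: [1.0, 0.1, -7.6]
opening: 0.017
```

Call:
{"method": "send_rows", "body": {
  "deltas": [
    {"dx": 10,"dy": 0,"dz": 0,"ax": 0,"ay": 0,"az": 0,"fingers": 0},
    {"dx": 20,"dy": 0,"dz": 0,"ax": 0,"ay": 0,"az": 0,"fingers": 0},
    {"dx": 20,"dy": 0,"dz": 0,"ax": 0,"ay": 0,"az": 0,"fingers": 0},
    {"dx": 20,"dy": 0,"dz": 0,"ax": 0,"ay": 0,"az": 0,"fingers": 0},
    {"dx": 15,"dy": 0,"dz": 0,"ax": 0,"ay": 0,"az": 0,"fingers": 0},
    {"dx": 0,"dy": 0,"dz": 0,"ax": 0,"ay": 0,"az": 0,"fingers": 0},
    {"dx": 0,"dy": 0,"dz": 0,"ax": 0,"ay": 0,"az": 0,"fingers": 0}
  ]
}}

```text
clock: 17.52
tool_pos: [0.4981, -0.0031, 0.2283]
orientation: [-96.8, 89.9, -1.0]
force: [0.5, 0.6, -7.3]
opening: 0.0169
```

```bash
python3 - <<'E'
from h import *
show();plan(.4985,-.0038,.1625,5.8)
s=cam('wrist');cv2.imwrite('pics/w7.png',s['image'])
m=np.array([.4992,-.0038]);R=Ro.from_euler('z',5.8,degrees=True).as_matrix()
print(proj(s,[R@[a,b,0]+[m[0],m[1],.006] for a,b in((-.105,.05),(-.105,-.05))]))
s=cam('top');crop(s,220,120,380,280,4,'top7.png')
E
```

```text
t 17.52 p [ 0.4981 -0.0031  0.2283] x [ 0.001 -0.    -1.   ] z [-0.101  0.995 -0.   ] q [  22.3    4.7  -23.2    0.   -62.  -106.5] F [ 0.5  0.6 -7.3] op 0.0169
jaw90: ax units 0.00  j6~-106.5  move mm [65.8 -0.3 -0.7]  (no-rot [65.8 -0.3 -0.7])
jaw-90: ax units -36.00  j6~-106.5  move mm [65.8  0.3  0.7]  (no-rot [65.8 -0.3 -0.7])
[[297.44792225  80.09855424]
 [207.6244758   80.04648138]]
```

View pics/w7.png

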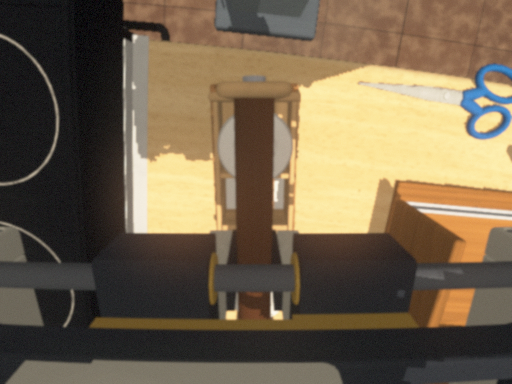

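View pics/top7.png

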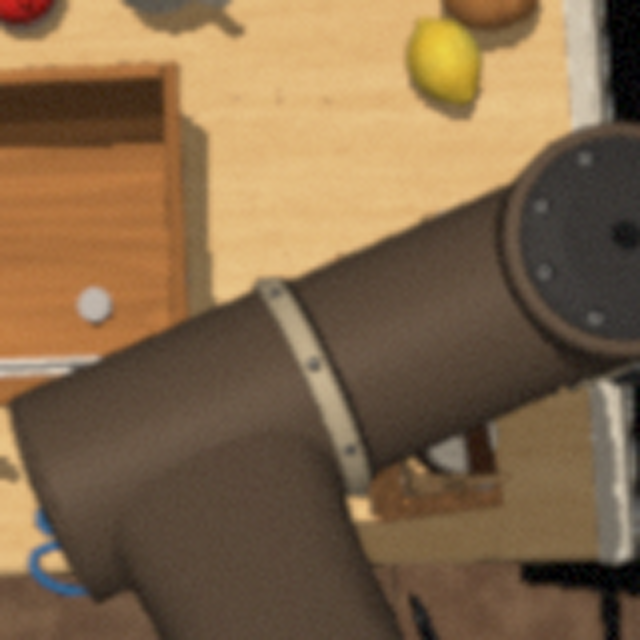

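Call:
{"method": "send_rows", "body": {
  "deltas": [
    {"dx": 10,"dy": 0,"dz": 0,"ax": 0,"ay": 0,"az": 0,"fingers": 0},
    {"dx": 16,"dy": 0,"dz": 0,"ax": 0,"ay": 0,"az": 0,"fingers": 0},
    {"dx": 16,"dy": 0,"dz": 0,"ax": 0,"ay": 0,"az": 0,"fingers": 0},
    {"dx": 10,"dy": 0,"dz": 0,"ax": 0,"ay": 0,"az": 0,"fingers": 0},
    {"dx": 6,"dy": 0,"dz": 0,"ax": 0,"ay": 0,"az": 0,"fingers": 0},
    {"dx": 3,"dy": 0,"dz": 0,"ax": 0,"ay": 0,"az": 0,"fingers": 0},
    {"dx": 0,"dy": 0,"dz": 0,"ax": 0,"ay": 0,"az": 0,"fingers": 0}
  ]
}}

```text
clock: 18.5
tool_pos: [0.4977, -0.0032, 0.1667]
orientation: [-88.2, 90.0, 7.6]
force: [0.2, 0.6, -8.0]
opening: 0.017
```

Call:
{"method": "send_rows", "body": {
  "deltas": [
    {"dx": 2,"dy": 0,"dz": 0,"ax": 0,"ay": 0,"az": 0,"fingers": 0},
    {"dx": 2,"dy": 0,"dz": 0,"ax": 0,"ay": 0,"az": 0,"fingers": 0}
  ]
}}

```text
clock: 18.75
tool_pos: [0.4977, -0.0032, 0.1627]
orientation: [-77.9, 90.0, 17.9]
force: [-0.1, -0.3, -7.7]
opening: 0.0173
```

Call:
{"method": "send_rows", "body": {
  "deltas": [
    {"dx": 1,"dy": 0,"dz": 0,"ax": 0,"ay": 0,"az": 0,"fingers": 0},
    {"dx": 0,"dy": 0,"dz": 0,"ax": 0,"ay": 0,"az": 0,"fingers": 0}
  ]
}}

```text
clock: 19.0
tool_pos: [0.4976, -0.0032, 0.1616]
orientation: [-102.9, 90.0, -7.1]
force: [0.0, -0.9, -6.8]
opening: 0.0171
```

```bash
python3 - <<'E'
from h import *
show()
s=cam('scene');crop(s,200,100,400,260,4,'sc8.png')
E
```

```text
t 19.0 p [ 0.4976 -0.0032  0.1616] x [ 0. -0. -1.] z [-0.101  0.995 -0.   ] q [  22.3    8.5  -28.5    0.   -53.  -106.5] F [ 0.  -0.9 -6.8] op 0.0171
```

View pics/sc8.png

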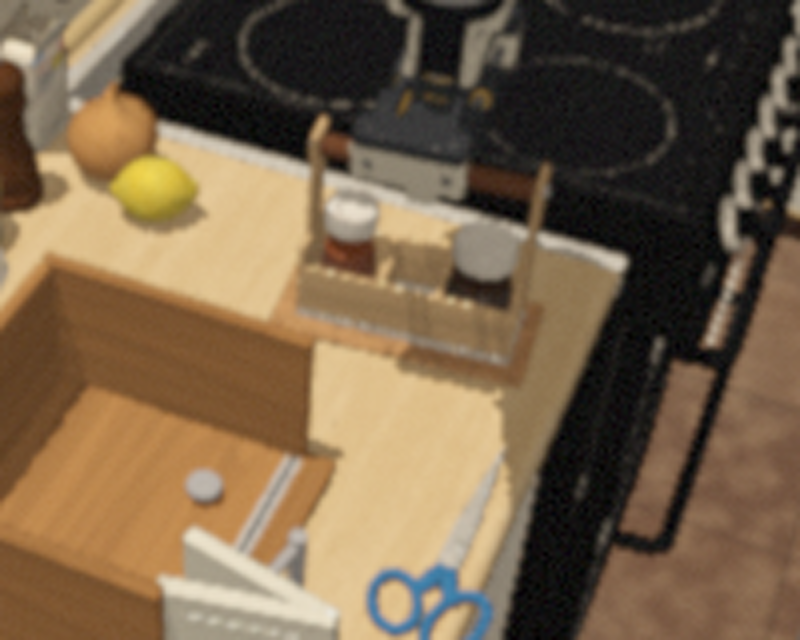

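Nearly touching the mat; lower in small steps until the weight comes off.

Call:
{"method": "send_rows", "body": {
  "deltas": [
    {"dx": 1,"dy": 0,"dz": 0,"ax": 0,"ay": 0,"az": 0,"fingers": 0},
    {"dx": 0,"dy": 0,"dz": 0,"ax": 0,"ay": 0,"az": 0,"fingers": 0}
  ]
}}

```text
clock: 19.3
tool_pos: [0.4978, -0.0032, 0.1614]
orientation: [-90.6, 90.0, 5.2]
force: [-4.1, 1.6, 4.5]
opening: 0.0175
```

Call:
{"method": "send_rows", "body": {
  "deltas": [
    {"dx": 1,"dy": 0,"dz": 0,"ax": 0,"ay": 0,"az": 0,"fingers": 0},
    {"dx": 0,"dy": 0,"dz": 0,"ax": 0,"ay": 0,"az": 0,"fingers": 0}
  ]
}}

```text
clock: 19.55
tool_pos: [0.4981, -0.0031, 0.1613]
orientation: [-90.1, 89.9, 5.8]
force: [-7.5, 2.3, 12.6]
opening: 0.0171
```

Call:
{"method": "send_rows", "body": {
  "deltas": [
    {"dx": -1,"dy": 0,"dz": 0,"ax": 0,"ay": 0,"az": 0,"fingers": 0},
    {"dx": 0,"dy": 0,"dz": 0,"ax": 0,"ay": 0,"az": 0,"fingers": 0.3},
    {"dx": 0,"dy": 0,"dz": 0,"ax": 0,"ay": 0,"az": 0,"fingers": 1},
    {"dx": 0,"dy": 0,"dz": 0,"ax": 0,"ay": 0,"az": 0,"fingers": 1},
    {"dx": 0,"dy": 0,"dz": 0,"ax": 0,"ay": 0,"az": 0,"fingers": 1},
    {"dx": 0,"dy": 0,"dz": 0,"ax": 0,"ay": 0,"az": 0,"fingers": 1},
    {"dx": 0,"dy": 0,"dz": 0,"ax": 0,"ay": 0,"az": 0,"fingers": 1},
    {"dx": -10,"dy": 0,"dz": 0,"ax": 0,"ay": 0,"az": 0,"fingers": 1},
    {"dx": -25,"dy": 0,"dz": 0,"ax": 0,"ay": 0,"az": 0,"fingers": 1},
    {"dx": -30,"dy": 0,"dz": 0,"ax": 0,"ay": 0,"az": 0,"fingers": 1},
    {"dx": -30,"dy": 0,"dz": 0,"ax": 0,"ay": 0,"az": 0,"fingers": 1}
  ]
}}

```text
clock: 20.92
tool_pos: [0.4976, -0.0033, 0.2573]
orientation: [-90.9, 90.0, 4.9]
force: [1.0, 1.0, 0.5]
opening: 0.0879
```

```bash
python3 - <<'E'
from h import *
show()
b=np.array([.5158,.294]);yaw=np.radians(.6)
def hand(th):
    M=np.array([0,110])+110*np.array([-np.sin(th),-np.cos(th)])
    p=M+55*np.array([np.sin(th),-np.cos(th)])-41*np.array([np.cos(th),np.sin(th)])
    return Ro.from_euler('z',yaw).as_matrix()[:2,:2]@p/1000+b
s=cam('top');crop(s,170,120,370,280,4,'top9.png')
for th in(1.3,1.33,1.36):print(th,hand(th),proj(s,[*hand(th),.122]))
import pickle;pickle.dump(s,open('S9.pkl','wb'))
E
```

```text
t 20.93 p [ 0.4976 -0.0033  0.2573] x [ 0.001  0.    -1.   ] z [-0.101  0.995 -0.   ] q [  22.3    3.4  -20.7    0.   -65.9 -106.5] F [1.  1.  0.5] op 0.0879
1.3 [0.45156435 0.31968555] [[215.87065548 231.44298427]]
1.33 [0.45228989 0.32417096] [[214.28038575 231.22841065]]
1.36 [0.45307156 0.3287282 ] [[212.66520507 230.99460604]]
```

View pics/top9.png

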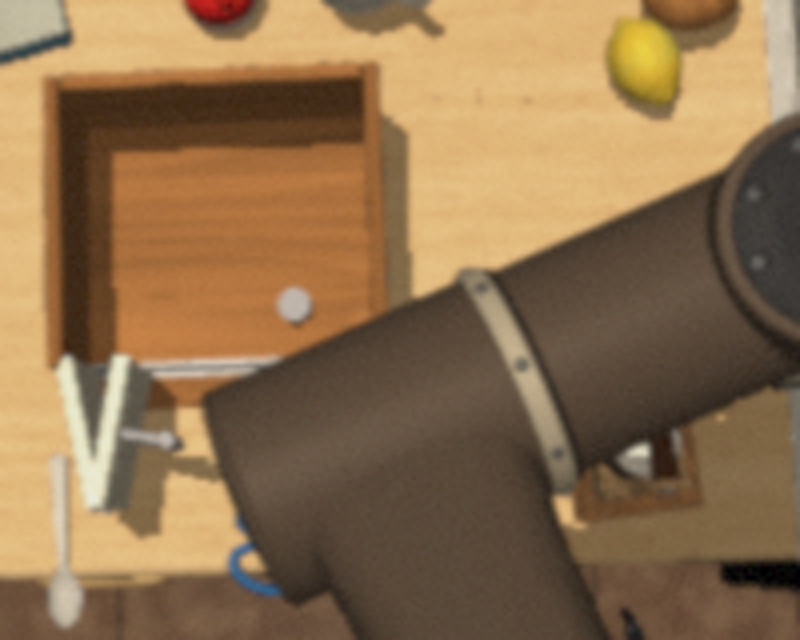

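Call:
{"method": "send_rows", "body": {
  "deltas": [
    {"dx": 0,"dy": 1,"dz": 20,"ax": 0,"ay": 0,"az": 0,"fingers": 1},
    {"dx": 0,"dy": 1.5,"dz": 40,"ax": 0,"ay": 0,"az": 0,"fingers": 1},
    {"dx": 0,"dy": 1.5,"dz": 45,"ax": 0,"ay": 0,"az": 0,"fingers": 1},
    {"dx": 0,"dy": 1.5,"dz": 45,"ax": 0,"ay": 0,"az": 0,"fingers": 1},
    {"dx": 0,"dy": 1.5,"dz": 45,"ax": 0,"ay": 0,"az": 0,"fingers": 1},
    {"dx": 0,"dy": 1.5,"dz": 45,"ax": 0,"ay": 0,"az": 0,"fingers": 1},
    {"dx": 0,"dy": 1.5,"dz": 45,"ax": 0,"ay": 0,"az": 0,"fingers": 1},
    {"dx": 0,"dy": 1.5,"dz": 48,"ax": 0,"ay": 0,"az": 0,"fingers": 1},
    {"dx": 0,"dy": 0,"dz": 0,"ax": -1.6,"ay": 0,"az": 0,"fingers": 1},
    {"dx": 0,"dy": 0,"dz": 0,"ax": -1.6,"ay": 0,"az": 0,"fingers": 1},
    {"dx": 0,"dy": 0,"dz": 0,"ax": -1.6,"ay": 0,"az": 0,"fingers": 1},
    {"dx": 0,"dy": 0,"dz": 0,"ax": -1.6,"ay": 0,"az": 0,"fingers": 1}
  ]
}}

```text
clock: 22.48
tool_pos: [0.4526, 0.327, 0.2562]
orientation: [-87.7, 90.0, 40.4]
force: [-0.3, -0.2, -0.4]
opening: 0.0875
```

Call:
{"method": "send_rows", "body": {
  "deltas": [
    {"dx": 0,"dy": 0,"dz": 0,"ax": -1.6,"ay": 0,"az": 0,"fingers": 1},
    {"dx": 0,"dy": 0,"dz": 0,"ax": -1.6,"ay": 0,"az": 0,"fingers": 1},
    {"dx": 0,"dy": 0,"dz": 0,"ax": -1.6,"ay": 0,"az": 0,"fingers": 1},
    {"dx": 0,"dy": 0,"dz": 0,"ax": -1.6,"ay": 0,"az": 0,"fingers": 1},
    {"dx": 0,"dy": 0,"dz": 0,"ax": -1,"ay": 0,"az": 0,"fingers": 1},
    {"dx": 0,"dy": 0,"dz": 0,"ax": 0,"ay": 0,"az": 0,"fingers": 1}
  ]
}}

```text
clock: 23.22
tool_pos: [0.4526, 0.3269, 0.2561]
orientation: [-115.1, 90.0, 49.7]
force: [0.7, 0.2, -0.2]
opening: 0.0877
```

```bash
python3 - <<'E'
from h import *
show();plan(.4526,.3265,.116,76)
s=cam('wrist');cv2.imwrite('pics/w10.png',s['image'])
print(proj(s,[[.4526,.3265,.122],[.4526,.3265,.06]]))
s=cam('scene');crop(s,150,100,350,260,4,'sc10.png')
s=cam('top');crop(s,170,120,370,280,4,'top10.png')
E
```

```text
t 23.23 p [0.4526 0.3269 0.2561] x [ 0.  0. -1.] z [-0.965  0.263 -0.   ] q [ 55.9   9.4 -13.9   0.  -66.7 -71.2] F [ 0.7  0.2 -0.2] op 0.0877
jaw90: ax units -0.25  j6~-71.2  move mm [ 1.401e+02  5.000e-01 -1.000e-01]  (no-rot [ 1.401e+02  5.000e-01 -1.000e-01])
jaw-90: ax units 35.75  j6~-71.2  move mm [ 1.401e+02 -5.000e-01  1.000e-01]  (no-rot [ 1.401e+02  5.000e-01 -1.000e-01])
[[254.05158095 190.91320519]
 [253.97252068 175.74983823]]
```

View pics/w10.png

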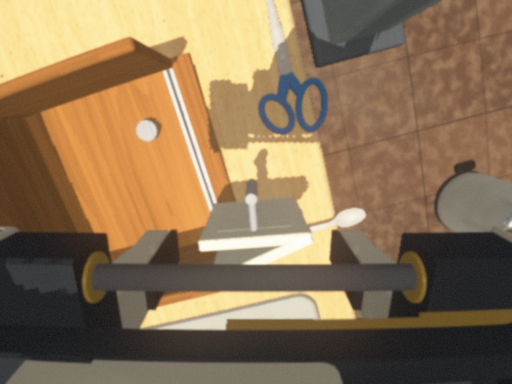

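View pics/top10.png

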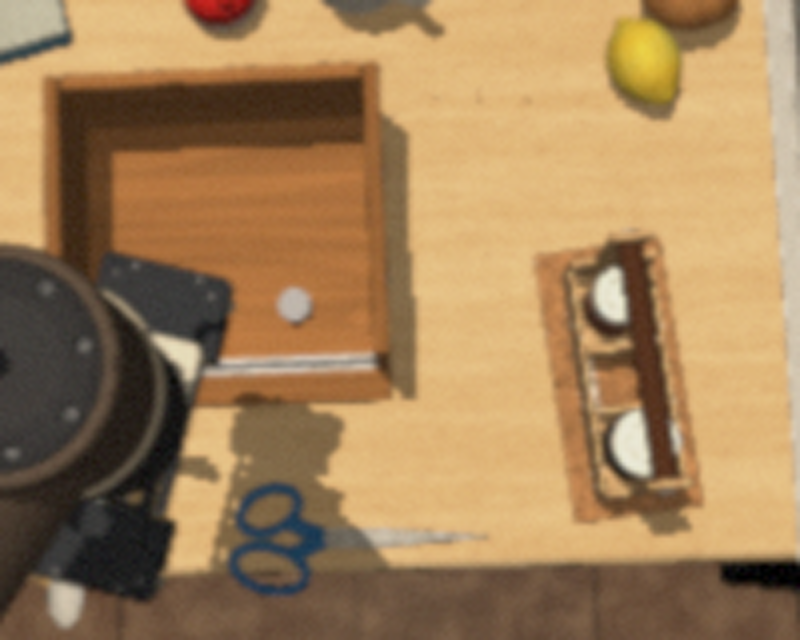

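Call:
{"method": "send_rows", "body": {
  "deltas": [
    {"dx": 20,"dy": 0,"dz": -1,"ax": 0,"ay": 0,"az": 0,"fingers": 1},
    {"dx": 30,"dy": 0,"dz": 0,"ax": 0,"ay": 0,"az": 0,"fingers": 1},
    {"dx": 30,"dy": 0,"dz": 0,"ax": 0,"ay": 0,"az": 0,"fingers": 1},
    {"dx": 30,"dy": 0,"dz": 0,"ax": 0,"ay": 0,"az": 0,"fingers": 1},
    {"dx": 22,"dy": 0,"dz": 0,"ax": 0,"ay": 0,"az": 0,"fingers": 1},
    {"dx": 8,"dy": 0,"dz": 0,"ax": 0,"ay": 0,"az": 0,"fingers": 1},
    {"dx": 0,"dy": 0,"dz": 0,"ax": 0,"ay": 0,"az": 0,"fingers": 0},
    {"dx": 0,"dy": 0,"dz": 0,"ax": 0,"ay": 0,"az": 0,"fingers": 0},
    {"dx": 0,"dy": 0,"dz": 0,"ax": 0,"ay": 0,"az": 0,"fingers": 0},
    {"dx": 0,"dy": 0,"dz": 0,"ax": 0,"ay": 0,"az": 0,"fingers": 0},
    {"dx": 0,"dy": 0,"dz": 0,"ax": 0,"ay": 0,"az": 0,"fingers": 0},
    {"dx": 0,"dy": 0,"dz": 0,"ax": 0,"ay": 0,"az": 0,"fingers": 0}
  ]
}}

```text
clock: 24.88
tool_pos: [0.4535, 0.3266, 0.1156]
orientation: [-110.4, 90.0, 54.4]
force: [0.1, -0.1, 0.3]
opening: 0.0336
```

Call:
{"method": "send_rows", "body": {
  "deltas": [
    {"dx": 0,"dy": 0,"dz": 0,"ax": 0,"ay": 0,"az": 0,"fingers": 0},
    {"dx": 0,"dy": 0,"dz": 0,"ax": 0,"ay": 0,"az": 0,"fingers": 0},
    {"dx": 0,"dy": 0,"dz": 0,"ax": 0,"ay": 0,"az": 0,"fingers": 0},
    {"dx": 0,"dy": 0,"dz": 0,"ax": 0,"ay": 0,"az": 0,"fingers": 0}
  ]
}}

```text
clock: 25.38
tool_pos: [0.4552, 0.3268, 0.1157]
orientation: [-154.5, 89.9, 10.3]
force: [10.3, -2.5, -5.2]
opening: 0.0112
```

```bash
python3 - <<'E'
from h import *
show()
Rt,p,o=tool()
b=np.array([.5155,.294]);yaw=np.radians(.6)
def hand(th):
    M=np.array([0,110])+110*np.array([-np.sin(th),-np.cos(th)])
    q=M+55*np.array([np.sin(th),-np.cos(th)])-41*np.array([np.cos(th),np.sin(th)])
    return Ro.from_euler('z',yaw).as_matrix()[:2,:2]@q/1000+b
print([(t,np.round(hand(t),4)) for t in(1.3,1.33,1.36)])
prev=p[:2];phi=np.arctan2(-Rt[0,2],Rt[1,2]);print('phi',np.degrees(phi))
ths=[1.25,1.15,1.05,.95,.85,.75,.65,.55,.45,.35,.25,.15,.07,0]
for th in ths:
    h=hand(th);d=(h-prev)*1000;prev=h
    new=th+yaw;ax=-np.degrees(new-phi)/5
    print(th,'dy %.1f dz %.1f ax %.2f'%(-(d@[np.cos(phi),np.sin(phi)]),d@[-np.sin(phi),np.cos(phi)],ax));phi=new
E
```

```text
t 25.38 p [0.4552 0.3268 0.1157] x [ 0.002  0.    -1.   ] z [-0.965  0.262 -0.002] q [ 55.8  17.1 -24.1   0.1 -48.7 -71. ] F [10.3 -2.5 -5.2] op 0.0112
[(1.3, array([0.4513, 0.3197])), (1.33, array([0.452 , 0.3242])), (1.36, array([0.4528, 0.3287]))]
phi 74.79442064069137
1.25 dy 15.2 dz 1.1 ax 0.51
1.15 dy 13.8 dz -2.6 ax 1.15
1.05 dy 12.2 dz -4.2 ax 1.15
0.95 dy 10.4 dz -5.4 ax 1.15
0.85 dy 8.3 dz -6.2 ax 1.15
0.75 dy 6.2 dz -6.6 ax 1.15
0.65 dy 4.0 dz -6.5 ax 1.15
0.55 dy 1.8 dz -6.1 ax 1.15
0.45 dy -0.2 dz -5.2 ax 1.15
0.35 dy -2.0 dz -3.9 ax 1.15
0.25 dy -3.5 dz -2.3 ax 1.15
0.15 dy -4.6 dz -0.4 ax 1.15
0.07 dy -4.2 dz 1.2 ax 0.92
0 dy -3.9 dz 2.2 ax 0.80
```

Call:
{"method": "send_rows", "body": {
  "deltas": [
    {"dx": 0,"dy": 7,"dz": 0,"ax": 0.2,"ay": 0,"az": 0,"fingers": 0},
    {"dx": 0,"dy": 8,"dz": 0,"ax": 0.3,"ay": 0,"az": 0,"fingers": 0},
    {"dx": 0,"dy": 13.8,"dz": -2.6,"ax": 1.15,"ay": 0,"az": 0,"fingers": 0},
    {"dx": 0,"dy": 12.2,"dz": -4.2,"ax": 1.15,"ay": 0,"az": 0,"fingers": 0},
    {"dx": 0,"dy": 10.4,"dz": -5.4,"ax": 1.15,"ay": 0,"az": 0,"fingers": 0},
    {"dx": 0,"dy": 8.3,"dz": -6.2,"ax": 1.15,"ay": 0,"az": 0,"fingers": 0},
    {"dx": 0,"dy": 6.2,"dz": -6.6,"ax": 1.15,"ay": 0,"az": 0,"fingers": 0},
    {"dx": 0,"dy": 4.0,"dz": -6.5,"ax": 1.15,"ay": 0,"az": 0,"fingers": 0}
  ]
}}

```text
clock: 26.38
tool_pos: [0.4481, 0.2464, 0.1155]
orientation: [56.6, 89.9, -175.9]
force: [-8.1, 1.9, 4.7]
opening: 0.0109
```

Call:
{"method": "send_rows", "body": {
  "deltas": [
    {"dx": 0,"dy": 1.8,"dz": -6.1,"ax": 1.15,"ay": 0,"az": 0,"fingers": 0},
    {"dx": 0,"dy": -0.2,"dz": -5.2,"ax": 1.15,"ay": 0,"az": 0,"fingers": 0},
    {"dx": 0,"dy": -2.0,"dz": -3.9,"ax": 1.15,"ay": 0,"az": 0,"fingers": 0},
    {"dx": 0,"dy": 0,"dz": 0,"ax": 0,"ay": 0,"az": 0,"fingers": 0}
  ]
}}

```text
clock: 26.88
tool_pos: [0.4569, 0.233, 0.1155]
orientation: [101.5, 89.9, -148.1]
force: [-5.3, -1.5, 6.6]
opening: 0.011
```

```bash
python3 - <<'E'
from h import *
show()
s=cam('scene');crop(s,150,120,350,280,4,'sc11.png')
E
```

```text
t 26.88 p [0.4569 0.233  0.1155] x [-0.002 -0.001 -1.   ] z [-0.348  0.937 -0.001] q [ 4.900e+01  1.320e+01 -2.970e+01 -1.000e-01 -4.720e+01 -1.185e+02] F [-5.3 -1.5  6.6] op 0.011
```

View pics/sc11.png

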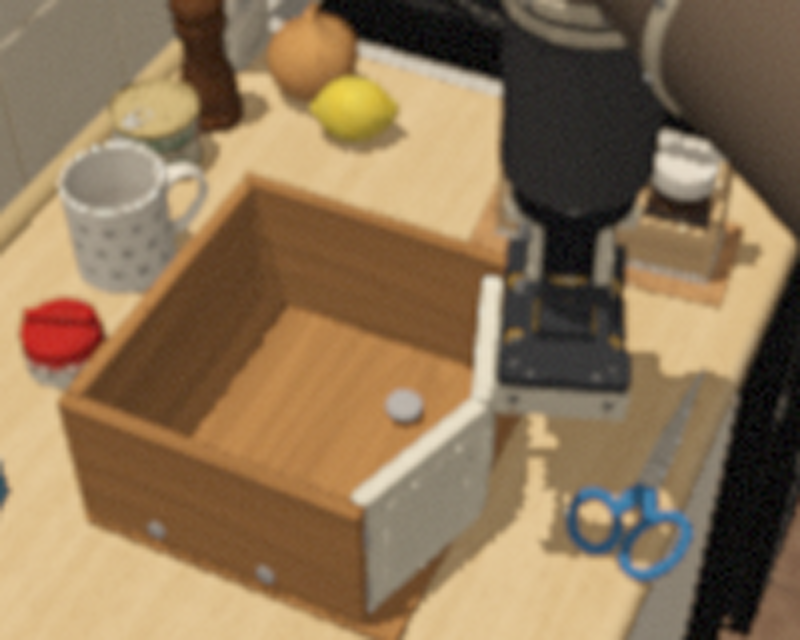

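Call:
{"method": "send_rows", "body": {
  "deltas": [
    {"dx": 0,"dy": -3.5,"dz": -2.3,"ax": 1.15,"ay": 0,"az": 0,"fingers": 0},
    {"dx": 0,"dy": -4.6,"dz": -0.4,"ax": 1.15,"ay": 0,"az": 0,"fingers": 0},
    {"dx": 0,"dy": -4.2,"dz": 1.2,"ax": 0.92,"ay": 0,"az": 0,"fingers": 0},
    {"dx": 0,"dy": -3.9,"dz": 2.2,"ax": 0.8,"ay": 0,"az": 0,"fingers": 0},
    {"dx": 0,"dy": 0,"dz": 0,"ax": 0,"ay": 0,"az": 0,"fingers": 0}
  ]
}}

```text
clock: 27.55
tool_pos: [0.4727, 0.2395, 0.1155]
orientation: [56.1, 89.8, 146.5]
force: [-13.3, 8.2, 6.3]
opening: 0.0111
```

```bash
python3 - <<'E'
from h import *
show()
s=cam('scene');crop(s,150,120,350,280,4,'sc12.png')
E
```

```text
t 27.55 p [0.4727 0.2395 0.1155] x [-0.002  0.002 -1.   ] z [-0.006  1.     0.002] q [  48.    14.6  -27.6   -0.2  -47.7 -137.5] F [-13.3   8.2   6.3] op 0.0111
```

View pics/sc12.png

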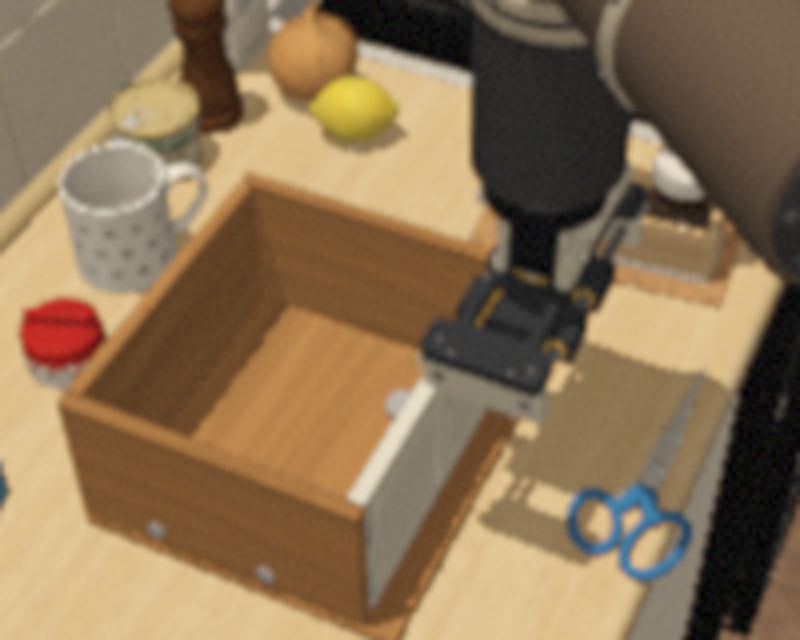

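Call:
{"method": "send_rows", "body": {
  "deltas": [
    {"dx": 0,"dy": 0,"dz": 0,"ax": 0,"ay": 0,"az": 0,"fingers": 0.5},
    {"dx": 0,"dy": 0,"dz": 0,"ax": 0,"ay": 0,"az": 0,"fingers": 0.5},
    {"dx": 0,"dy": 0,"dz": 0,"ax": 0,"ay": 0,"az": 0,"fingers": 0.5},
    {"dx": 0,"dy": 0,"dz": 0,"ax": 0,"ay": 0,"az": 0,"fingers": 0.5},
    {"dx": -10,"dy": 0,"dz": 0,"ax": 0,"ay": 0,"az": 0,"fingers": 0.5},
    {"dx": -25,"dy": 0,"dz": 0,"ax": 0,"ay": 0,"az": 0,"fingers": 0.5},
    {"dx": -35,"dy": 0,"dz": 0,"ax": 0,"ay": 0,"az": 0,"fingers": 0.5},
    {"dx": -35,"dy": 20,"dz": 0,"ax": 0,"ay": 0,"az": 0,"fingers": 0.5},
    {"dx": -35,"dy": 0,"dz": 0,"ax": 0,"ay": 0,"az": 0,"fingers": 0.5},
    {"dx": 0,"dy": 0,"dz": 0,"ax": 0,"ay": 0,"az": 0,"fingers": 0.5}
  ]
}}

```text
clock: 28.85
tool_pos: [0.4554, 0.239, 0.2595]
orientation: [-48.7, 89.6, 41.8]
force: [-1.5, -0.8, -0.2]
opening: 0.0437
```

```bash
python3 - <<'E'
from h import *
show()
s=cam('scene');crop(s,150,120,350,280,4,'sc13.png')
s=cam('top');crop(s,170,120,370,280,4,'top13.png')
import pickle;pickle.dump(s,open('S13.pkl','wb'))
E
```

```text
t 28.85 p [0.4554 0.239  0.2595] x [ 0.005  0.004 -1.   ] z [-0.008  1.     0.004] q [ 4.960e+01  4.800e+00 -1.890e+01  1.000e-01 -6.600e+01 -1.392e+02] F [-1.5 -0.8 -0.2] op 0.0437
```

View pics/sc13.png

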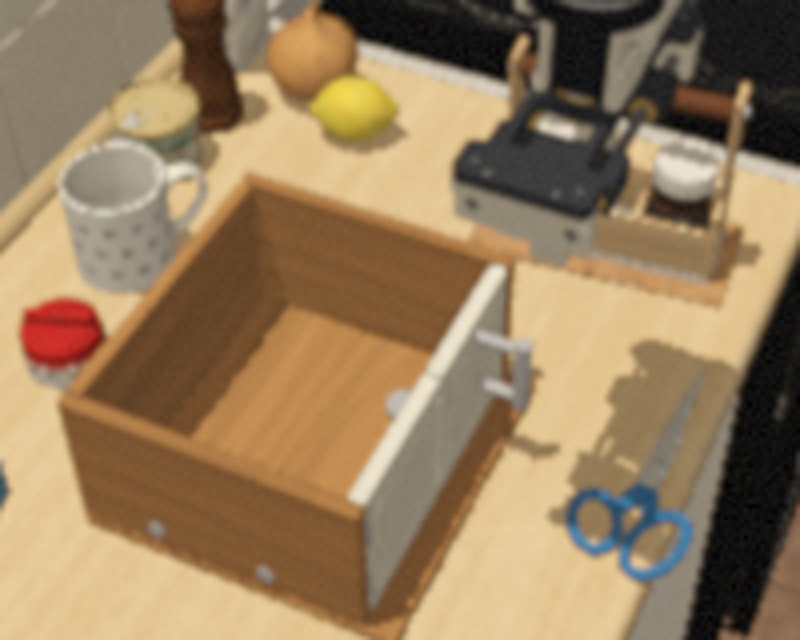

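View pics/top13.png

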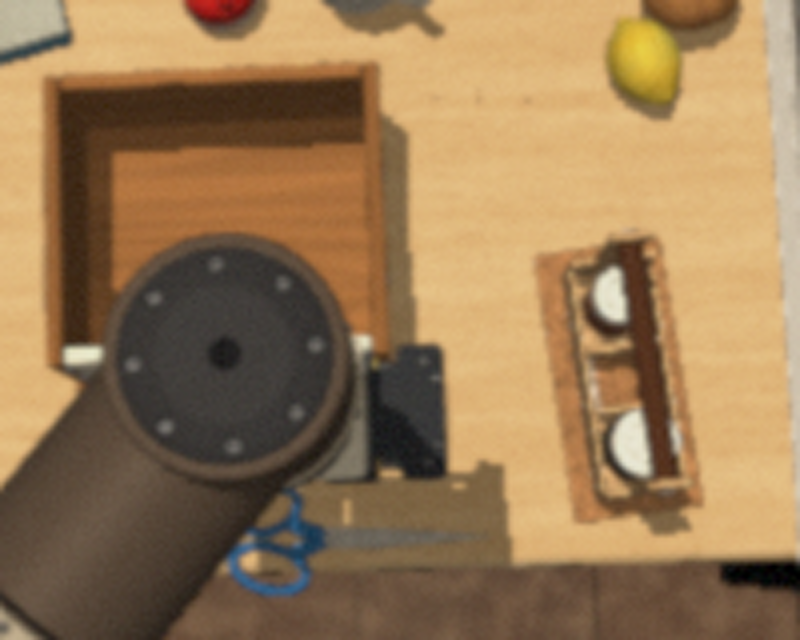

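```bash
python3 - <<'E'
from h import *
import pickle
s=pickle.load(open('S13.pkl','rb'))
a=unproj(s,np.array((630,243))/4+[170,120],.165);b=unproj(s,np.array((667,475))/4+[170,120],.165)
print(a,b,(a+b)/2,'yaw',np.degrees(np.arctan2(a[1]-b[1],a[0]-b[0])),np.linalg.norm(a-b))
S=pickle.load(open('S0.pkl','rb'))['scene']['image'];n=cam('scene')['image']
cv2.imwrite('pics/cmp.png',cv2.resize(np.hstack([S[170:260,200:300],n[170:260,200:300]]),None,fx=4,fy=4))
d=cv2.absdiff(S,n).max(2)[180:240,235:285];print('mean diff door',d.mean(),d.max())
E
```

```text
[0.57902741 0.00557242 0.165     ] [ 0.42001176 -0.01124989  0.165     ] [ 0.49951959 -0.00283874  0.165     ] yaw 6.038877920464216 0.1599029966851483
mean diff door 23.072666666666667 158
```

View pics/cmp.png

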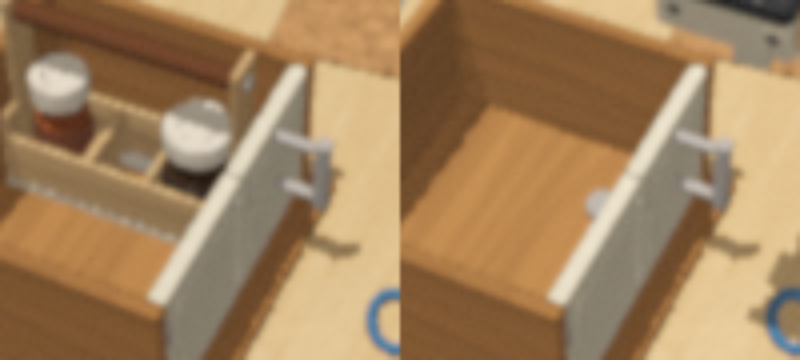

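The door looks the same as in its shut starting view. The caddy measures within about 1 mm and 0.3° of the mat.

```bash
python3 -c "
from plant import ctrl
print(ctrl.close_job())"
```

```text
the job is handed in; nothing more can be done
None
```

The job is done and handed in at about 29 s of the 64 s allowed. The hand-in gave no verdict.

**What I did**
- I folded the door to about 1.34 rad by its handle.
- I slid the caddy about 53 mm forward and lifted it. The stud did not catch: the wrist read about 7.5 N, roughly the caddy's weight.
- I set the caddy down on the mat and let go. It pressed the mat with about 12 N (peak wrist reading) before I eased off and opened the fingers.
- I gripped the handle again, folded the door shut, let go and backed the gripper off clear.

**Last checks**
- **Caddy:** by its handle bar in the last top picture, it stands about 1 mm from the mat's centre and 0.3° off its length. Both jars are in their pockets, though the rear one was hidden behind the gripper in the scene view.
- **Door:** it looks the same as in the starting picture. I judged this by eye, because the caddy that used to be behind the door spoils a pixel comparison.
- **Bystanders:** the lemon and scissors are where they were. The arm covered the teaspoon in the last top picture. An earlier picture, taken before I gripped the handle again, showed it in place, and the arm did not come near it after that.

**One disagreement:** when I gripped the open door the second time, the handle was about 3 mm further back than my door model predicted, with about 10 N of side load. I allowed for this in the closing move.

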